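# Rack the tenon blocks in a straight row

## Robot

A 6-joint arm with a two-finger parallel gripper is mounted at the origin on the work surface. World frame = base frame: x ahead of the robot, y to its left, z up, the work surface at z = 0. Lengths are in m, angles in rad, forces in N, time in s.
With the tool pointing down it reaches from about 0.25 to 0.775 m from the base axis. Payload 4 kg.
Tool frame: the origin (TCP) lies at the very end of the fingers, on their centre line; the grasp point (between the pads) lies 19 mm behind it; y points along the fingers, x is the direction in which the jaws open and shut, and the axes are right-handed (so a half turn about y gives the same grasp; the last joint's range is limited). The gripper opens to 94 mm and grips with 3 to 60 N. Pads are 16 mm wide; open, the fingers measure 119 mm over their backs; the gripper's body (75 mm by 177 mm) begins 78 mm behind the grasp point.
Start: joints at [-1.426, 0.087, 1.371, -0, 1.684, -0.103], TCP at [0.135, -0.533, 0.206] pointing down, gripper open.
Joint ranges: [-3.1, 3.1], [-0.76, 2.03], [0.27, 2.55], [-1.08, 4.22], [0.17, 2.65], [-2.57, 2.57]. Speed limits (rad/s): [2.79, 2.79, 3.14, 3.14, 3.14, 3.14].

## Interface

Orientations are given as [roll, pitch, yaw] about the fixed x, y, z axes, in that order (R = Rz(yaw) Ry(pitch) Rx(roll)).
In Python, from bench import robot gives the robot as it stands.
- The arm moves only by the shell command python3 -m handwheel 'ROWS' [OPENING]. ROWS is JSON, a list of rows, each an object with "delta_pos": the shift along the tool's x, y, z in mm, a list of three; "yaw": the turn about the tool's y in rad. A call has 1 to 12 rows; each row is the pose to reach, as a shift and turn from the pose commanded when the call began, along the tool's axes at that moment; what a row does not reach only later rows make up. A row lasts 1/10 s, in which the tool goes at most 50 mm and 8.59 degrees, less where a joint would pass 70% of its speed; a pose out of reach is approached as far as the arm can. A call with a gripper value outside its range is refused whole. OPENING is the closure in counts, from 0 (fully open) to 255 (shut), set as the call begins (- or left out, the last holds). The fingers move at their own pace and stop on an object; the grip force is fixed at half the most. Time passes only in rows, so rows that repeat a pose let the fingers close. It gives the time, the measured TCP pose, the force and the opening at its end, in the units of the state.
- robot.get_obs(): the state, without advancing time (a new reading comes with each control period).
- robot.snapshot(name): name is "side" or "top"; returns a dict with "image" (420x560x3 uint8, red, green, blue), "fx", "fy", "cx", "cy" (pixels), "rvec" (rotation vector, rad) and "tvec" (3), from world to camera coordinates, as OpenCV has them. Camera axes: x right, y down, z forward; pixel columns grow to the right and rows downward; lengths in m; the calibration is good to about 2 mm. A picture is of the moment at which its call begins. There is no depth.
- robot.close_job(): hands the job in, once; it reports no verdict.
The state is a dict: "time": time; "joint_positions": joint angles; "qvel": joint speeds; "joint_torque": joint torques, N m; "tool_pos": TCP position; "ee_rot": TCP orientation; "wrist_force": force on the tool from outside, world axes, zero at the start; "wrist_torque": the same for the moment, N m; "width": finger opening in m.
Only numpy, scipy, OpenCV 4.12 (cv2) and the standard library are available. Lean on these libraries where they do the work, as an engineer would, in place of code of your own. Each camera call takes 0.05 s, during which the arm holds its last target.

## Task

Put the tenon blocks away to dry: swing the drying rack's blue door wide open by its post handle (square to the front or further), stand every block from the bench in front of the doorway, and with the straight edge of the yellow rule push them in until they all stand upright, side by side and square, in one straight row against the back rail. Then lay the rule back flat and lengthwise in the middle of its blue mat and shut the door fully, leaving the bottle, mallet and tape measure where they are.

Things in the scene. Friction and masses are not known exactly. Their poses are not given: they have to be found in the camera images.
- rack: low pale wooden drying rack, fixed on the bench. Origin: middle of the doorway's front plane, bench height; x points into the rack, y along the doorway to the left, z up. Inside 260 mm wide, 66 mm high, no floor (blocks slide in on the bench). Side walls 12 mm thick; slatted roof, top at 74 mm, from 2 mm inside the front plane
- rack_rail (a point): middle of the foot of the back rail's front face, 66 mm inside the rack's front plane; rail 18 mm high, across the whole width. A block square against it has its centre 36 mm inside the front plane
- door (a joint): the rack's blue door, rad: 0 shut, grows as it swings towards the robot, stop at 1.9. Hinge upright at the doorway's right end (rack y -130 mm). Panel 256 mm wide, 12 mm thick, 8 to 64 mm above the bench, in front of the front plane. Stays where it is left; friction about 0.05 N m
- door_hinge (a point): point on the door's upright hinge axis, 36 mm above the bench
- door_handle (a point): the door's handle: upright round steel post, 12 mm in diameter, 28 to 88 mm above the bench, 40 mm out from the door's face on a thin stem at 40 mm height. The point is on its axis, 70 mm above the bench, 230 mm along the door from the hinge and 52 mm out from the front plane when shut. A grip can turn about it
- rule_grip (a point): centre of the yellow rule's black grip, 24 mm above the rule's underside. Blade 50 mm (its x) by 200 mm (its y), 6 mm thick; 110 to 180 g. Grip 24 x 24 mm, 6 to 42 mm above the underside, mid-length, near the back edge. Straight edge for pushing: the +x edge, 38 mm ahead of this point; back edge 12 mm behind it
- mat: blue rule mat lying fixed on the bench, 110 mm (its x) by 260 mm (its y), 3 mm thick; origin at the centre of its underside. The rule lies on it at the start, its length along the mat's length
- bottle: water bottle, 64 mm in diameter, 200 mm tall, origin under its centre; bystander
- mallet: wooden mallet lying on the bench, 70 mm thick head, 265 mm long, head at its +x end; bystander
- tape: yellow tape measure 65 x 35 x 60 mm; bystander
- block_a_mid (a point): centre of a dark walnut tenon block (23 mm above its underside); may be absent. Base 60 mm (its x) by 42 mm (its y), 22 mm high; on top in the middle a tenon 40 mm (x) by 14 mm (y), from 22 to 46 mm above the underside, to grip it by; 60 g. Its 60 mm length goes along the rack's depth
- block_b_mid (a point): centre of a dark walnut tenon block (23 mm above its underside); may be absent. Base 60 mm (its x) by 42 mm (its y), 22 mm high; on top in the middle a tenon 40 mm (x) by 14 mm (y), from 22 to 46 mm above the underside, to grip it by; 60 g. Its 60 mm length goes along the rack's depth
- block_c_mid (a point): centre of a dark walnut tenon block (23 mm above its underside); may be absent. Base 60 mm (its x) by 42 mm (its y), 22 mm high; on top in the middle a tenon 40 mm (x) by 14 mm (y), from 22 to 46 mm above the underside, to grip it by; 60 g. Its 60 mm length goes along the rack's depth
- block_d_mid (a point): centre of a dark walnut tenon block (23 mm above its underside); may be absent. Base 60 mm (its x) by 42 mm (its y), 22 mm high; on top in the middle a tenon 40 mm (x) by 14 mm (y), from 22 to 46 mm above the underside, to grip it by; 60 g. Its 60 mm length goes along the rack's depth
- block_e_mid (a point): centre of a dark walnut tenon block (23 mm above its underside); may be absent. Base 60 mm (its x) by 42 mm (its y), 22 mm high; on top in the middle a tenon 40 mm (x) by 14 mm (y), from 22 to 46 mm above the underside, to grip it by; 60 g. Its 60 mm length goes along the rack's depth
Things that resemble listed ones, but are neither listed nor needed, are in the scene too. What is shaped like the part that bears block_d_mid but pink is not meant.

How it is judged:
On the way, in this order (a step that is already met when the one before it is completed fails the run):
1. the door is swung wide open (past 1.4 rad) (value of joint door above 1.4 rad), for 0.1 s.
2. with the door open, every block is in the straight row against the back rail, the rule still touching the row (value of joint door above 1 rad and x of block_a_mid in the frame of rack between 0.03 and 0.042 m and y of block_a_mid in the frame of rack between -0.13 and 0.13 m and height (world z) of each of block_a_mid, block_b_mid, block_c_mid, block_d_mid, block_e_mid below 0.03 m and angle between each of block_a_mid, block_b_mid, block_c_mid, block_d_mid, block_e_mid's own z axis and vertical below 0.1 rad and angle between the x axis of each of block_a_mid, block_b_mid, block_c_mid, block_d_mid, block_e_mid and the x axis of rack, either way round below 0.12 rad and x of block_b_mid in the frame of rack between 0.03 and 0.042 m and y of block_b_mid in the frame of rack between -0.13 and 0.13 m and x of block_c_mid in the frame of rack between 0.03 and 0.042 m and y of block_c_mid in the frame of rack between -0.13 and 0.13 m and x of block_d_mid in the frame of rack between 0.03 and 0.042 m and y of block_d_mid in the frame of rack between -0.13 and 0.13 m and x of block_e_mid in the frame of rack between 0.03 and 0.042 m and y of block_e_mid in the frame of rack between -0.13 and 0.13 m and (contact force between rule and block_a above 0.05 N or contact force between rule and block_b above 0.05 N or contact force between rule and block_c above 0.05 N or contact force between rule and block_d above 0.05 N or contact force between rule and block_e above 0.05 N)).
At the end, for the whole second after the job is handed in: all blocks upright, centres 30 to 42 mm inside the front plane (36 touches the rail), square to the rack within 0.12 rad; door within 0.06 rad of shut; rule flat on the mat, grip within 45 mm across and 35 mm along of its centre, lengthwise within 0.2 rad; all at rest (x of block_a_mid in the frame of rack between 0.03 and 0.042 m and y of block_a_mid in the frame of rack between -0.13 and 0.13 m and height (world z) of each of block_a_mid, block_b_mid, block_c_mid, block_d_mid, block_e_mid below 0.03 m and angle between each of block_a_mid, block_b_mid, block_c_mid, block_d_mid, block_e_mid's own z axis and vertical below 0.1 rad and angle between the x axis of each of block_a_mid, block_b_mid, block_c_mid, block_d_mid, block_e_mid and the x axis of rack, either way round below 0.12 rad and x of block_b_mid in the frame of rack between 0.03 and 0.042 m and y of block_b_mid in the frame of rack between -0.13 and 0.13 m and x of block_c_mid in the frame of rack between 0.03 and 0.042 m and y of block_c_mid in the frame of rack between -0.13 and 0.13 m and x of block_d_mid in the frame of rack between 0.03 and 0.042 m and y of block_d_mid in the frame of rack between -0.13 and 0.13 m and x of block_e_mid in the frame of rack between 0.03 and 0.042 m and y of block_e_mid in the frame of rack between -0.13 and 0.13 m and linear speed of each of block_a, block_b, block_c, block_d, block_e, rule below 0.02 m/s and value of joint door below 0.06 rad and y of rule_grip in the frame of mat between -0.035 and 0.035 m and x of rule_grip in the frame of mat between -0.045 and 0.045 m and angle between the y axis of rule_grip and the y axis of mat, either way round below 0.2 rad and angle between rule_grip's own z axis and vertical below 0.06 rad and height (world z) of rule_grip below 0.034 m).
It fails at once if the bottle is disturbed (moved more than 30 mm) (distance of bottle from where it was at the start of the episode above 0.03 m).
It fails at once if the mallet is disturbed (moved more than 30 mm) (distance of mallet from where it was at the start of the episode above 0.03 m).
It fails at once if the tape is disturbed (moved more than 30 mm) (distance of tape from where it was at the start of the episode above 0.03 m).
Of block_a, block_b, block_c, block_d, block_e only 3 to 5 are there at a start; the rules pass over those that are not, and their reading is None.
At some moment in a run one of block_a, block_b, block_c, block_d, block_e may be knocked a few centimetres aside while the robot is not near it.
It also fails if it takes over 210 s, if anything falls off the work surface, if the arm or the gripper's body presses on something with over 40 N, if the wrist force passes 120 N, or if a joint passes its speed limit or range.

## Working session

There is one attempt and no reset: what is moved stays moved. The work goes in short steps, Python scripts to look and compute and a shell command to move; the robot and the scene stay as the last step left them, time stands still between calls to the robot, and variables do not carry over. Pictures are saved under pics/ and viewed, and the job is handed in when it is done.

```bash
ls; mkdir -p pics; cat > h.py <<'E'
import numpy as np, cv2
from bench import robot
def snap(name,out=None):
    s=robot.snapshot(name)
    if out: cv2.imwrite('pics/'+out,cv2.cvtColor(s['image'],cv2.COLOR_RGB2BGR))
    return s
def ray(s,u,v):
    R,_=cv2.Rodrigues(np.array(s['rvec'],float)); t=np.array(s['tvec'],float).ravel()
    d=R.T@np.array([(u-s['cx'])/s['fx'],(v-s['cy'])/s['fy'],1.0]); return -R.T@t,d
def atz(s,u,v,z):
    c,d=ray(s,u,v); return c+d*(z-c[2])/d[2]
def proj(s,p):
    R,_=cv2.Rodrigues(np.array(s['rvec'],float)); q=R@np.array(p,float)+np.array(s['tvec'],float).ravel()
    return s['fx']*q[0]/q[2]+s['cx'], s['fy']*q[1]/q[2]+s['cy']
E
python3 - <<'E'
from h import *
for n in('top','side'):
    s=snap(n,n+'0.png'); print(n,s['fx'],s['cx'],s['cy'],ray(s,280,210))
o=robot.get_obs(); print(o)
E
```

```text
pics
top 512.8826883204489 273.33515380241835 209.8475383290201 (array([0.3791664 , 0.0296912 , 1.39468221]), array([ 0.07445407, -0.01380422, -0.99721361]))
side 428.3602004488844 281.54729857232576 213.84556583338784 (array([0.29944146, 1.11293274, 0.81986812]), array([ 0.15943196, -0.81581631, -0.55598457]))
{'time': 0.1, 'joint_positions': array([-1.42610279e+00,  8.78849125e-02,  1.37205695e+00, -3.34579940e-05,
        1.68360411e+00, -1.03073192e-01]), 'qvel': array([ 9.19548608e-04, -1.65915851e-03, -2.49020562e-03,  3.01793522e-04,
        6.49486226e-05, -1.18034089e-03]), 'joint_torque': array([ 1.74178360e-03, -3.41252124e+01, -3.03301799e+01,  7.18969549e-02,
        3.04195785e-02, -1.01946978e-04]), 'tool_pos': array([ 0.13481038, -0.53272575,  0.20444256]), 'ee_rot': array([-1.57062842,  0.00194637, -1.32303317]), 'wrist_force': array([ 0.07290177, -0.06367069,  0.22500477]), 'wrist_torque': array([-0.01416604,  0.00106313, -0.04956038]), 'width': 0.09409989324725743}
```

View pics/top0.png

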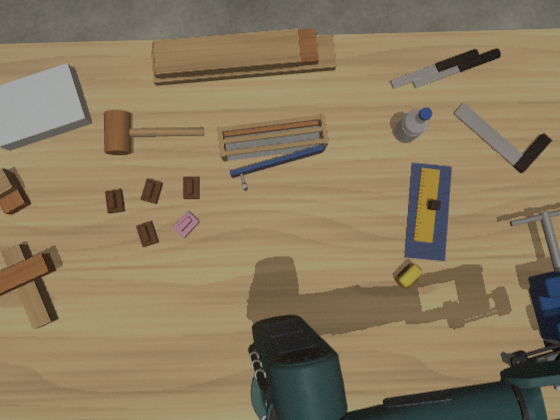

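View pics/side0.png

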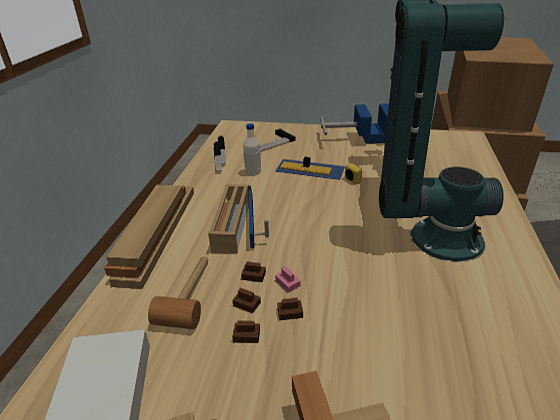

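Top view: there are four dark walnut blocks at (115,201), (151,190), (191,187) and (147,233). The pink look-alike at (186,224) is excluded. The rack is at (273,138) with its blue door in front and the handle post at about (244,182). The rule with its black grip is at (433,204) on the mat at (428,211). The bottle is at (412,124), the tape at (409,273) and the mallet at (150,131). Next I'll take close crops.

```bash
python3 - <<'E'
import cv2
a=cv2.imread('pics/top0.png')
cv2.imwrite('pics/c_rack.png',cv2.resize(a[105:205,205:345],None,fx=5.5,fy=5.5,interpolation=cv2.INTER_CUBIC))
cv2.imwrite('pics/c_blk.png',cv2.resize(a[165:265,90:230],None,fx=5.5,fy=5.5,interpolation=cv2.INTER_CUBIC))
cv2.imwrite('pics/c_rule.png',cv2.resize(a[155:295,370:490],None,fx=4,fy=4,interpolation=cv2.INTER_CUBIC))
E
```

```text
(no output)
```

View pics/c_rack.png

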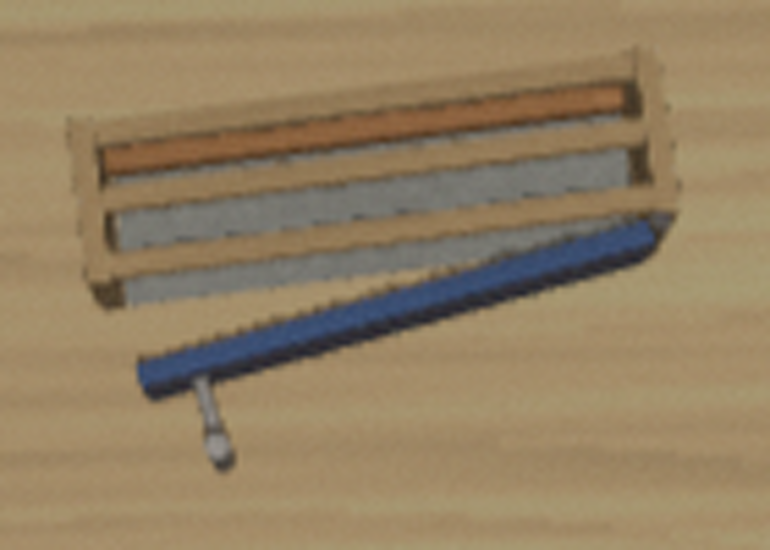

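View pics/c_blk.png

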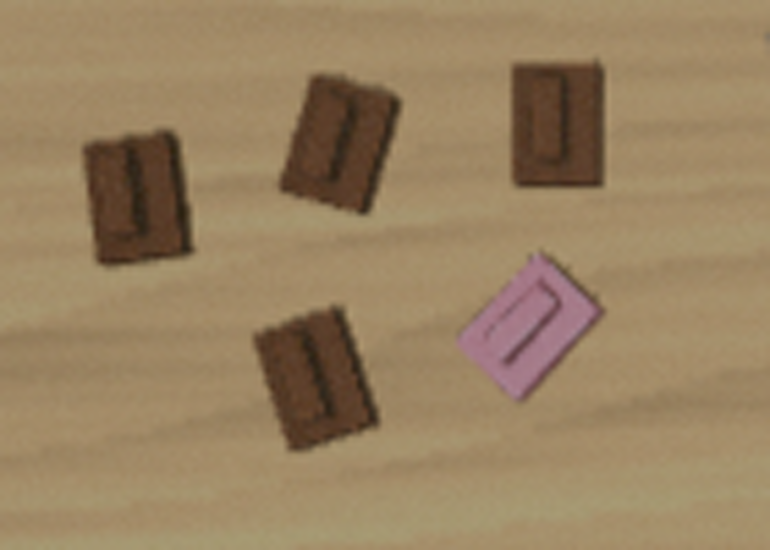

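View pics/c_rule.png

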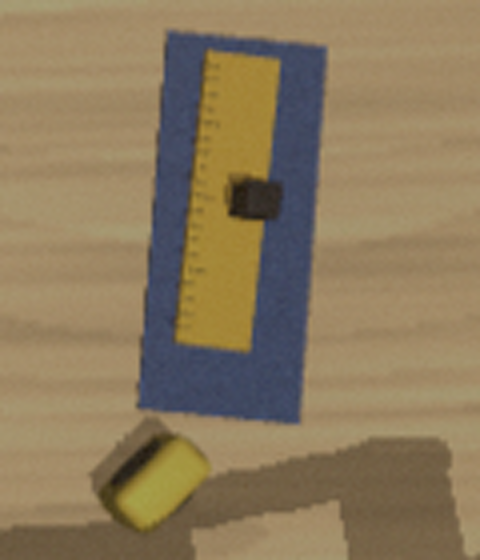

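```bash
python3 - <<'E'
from h import *
s=robot.snapshot('top')
def C(p,off,f,z): return atz(s,p[0]/f+off[0]-0.5+.5/f,p[1]/f+off[1]-.5+.5/f,z)
o=(205,105)
for p in [(68,117),(638,48),(680,208),(88,283)]: print('roof',C(p,o,5.5,.074).round(4))
for p in [(100,150),(625,85),(630,110),(108,178)]: print('rail',C(p,o,5.5,.018).round(4))
print('handle',C((215,437),o,5.5,.088).round(4))
for p in [(140,362),(655,222),(660,238),(152,385)]: print('door',C(p,o,5.5,.064).round(4))
o=(370,155)
for p in [(168,32),(327,46),(300,422),(138,408)]: print('mat',C(p,o,4,.003).round(4))
for p in [(206,49),(280,58),(250,352),(176,344)]: print('rule',C(p,o,4,.009).round(4))
for p in [(232,178),(282,182),(279,219),(229,215)]: print('grip',C(p,o,4,.045).round(4))
o=(90,165)
# tenon tops z=.046 guesses, and base
B={'A':[(85,145),(170,130),(190,252),(100,265)],'B':[(313,73),(400,98),(366,213),(281,188)],'C':[(512,63),(602,63),(604,186),(513,186)],'D':[(254,334),(338,306),(379,425),(293,450)],'P':[(540,253),(604,312),(520,401),(457,340)]}
for k,v in B.items():
    q=np.array([C(p,o,5.5,.022)[:2]*1000 for p in v]); m=q.mean(0)
    (c,wh,a)=cv2.minAreaRect(q.astype(np.float32)); e=(q[0]+q[1]-q[2]-q[3]); print(k,m.round(1),wh,np.degrees(np.arctan2(e[1],e[0])))
E
```

```text
roof [0.7029 0.1699 0.074 ]
roof [ 0.7287 -0.1021  0.074 ]
roof [ 0.651  -0.1193  0.074 ]
roof [0.6228 0.162  0.074 ]
rail [0.6995 0.1604 0.018 ]
rail [ 0.725  -0.1006  0.018 ]
rail [ 0.7124 -0.1026  0.018 ]
rail [0.6854 0.1567 0.018 ]
handle [0.546  0.1028 0.088 ]
door [0.586 0.139 0.064]
door [ 0.6466 -0.1083  0.064 ]
door [ 0.6388 -0.1104  0.064 ]
door [0.5748 0.1335 0.064 ]
mat [ 0.6032 -0.3537  0.003 ]
mat [ 0.5905 -0.462   0.003 ]
mat [ 0.3352 -0.43    0.003 ]
mat [ 0.3476 -0.3212  0.003 ]
rule [ 0.5899 -0.3773  0.009 ]
rule [ 0.5823 -0.4274  0.009 ]
rule [ 0.3832 -0.3969  0.009 ]
rule [ 0.3899 -0.3473  0.009 ]
grip [ 0.498  -0.3797  0.045 ]
grip [ 0.4944 -0.4126  0.045 ]
grip [ 0.47   -0.4093  0.045 ]
grip [ 0.4736 -0.3765  0.045 ]
A [519.3 455.1] (60.895721435546875, 44.25425720214844) 7.927169443578775
B [543.6 355.3] (44.623294830322266, 59.14958953857422) -16.55326027067648
C [549.8 248.6] (44.490116119384766, 61.578243255615234) -0.18836540374564395
D [428.6 368.1] (62.36255645751953, 43.22004699707031) 18.185896852890167
P [451.2 263.5] (42.9568977355957, 59.211185455322266) -44.66877718932976
```

```bash
cat >> h.py <<'E'
def crop(s,u0,v0,u1,v1,f,out):
    a=cv2.cvtColor(s['image'],cv2.COLOR_RGB2BGR)[v0:v1,u0:u1]
    cv2.imwrite('pics/'+out,cv2.resize(a,None,fx=f,fy=f,interpolation=cv2.INTER_CUBIC))
def plan(*pts):
    o=robot.get_obs(); p=np.array(o['tool_pos']); psi=o['ee_rot'][2]; print('now',p.round(4),'psi',round(float(psi),3),'F',np.round(o['wrist_force'],1),'w',round(float(o['width']),4),'t',round(o['time'],1))
    for t in pts:
        d=(np.array(t[:3])-p)*1000; c,s_=np.cos(psi),np.sin(psi)
        yaw=-(t[3]-psi); print([round(float(c*d[0]+s_*d[1]),1),round(float(-d[2]),1),round(float(-s_*d[0]+c*d[1]),1)],'yaw',round(float(yaw),3),'n>=',int(np.ceil(max(np.linalg.norm(d)/50,abs(yaw)/.15))))
TH=0.10; O=np.array([.634,.021])
def rk(x,y):  # rack frame -> world
    c,s_=np.cos(TH),np.sin(TH); return O+np.array([c*x-s_*y,s_*x+c*y])
def inv(w):
    c,s_=np.cos(TH),np.sin(TH); d=np.array(w[:2])-O; return np.array([c*d[0]+s_*d[1],-s_*d[0]+c*d[1]])
E
python3 - <<'E'
from h import *
s=snap('side'); crop(s,200,180,300,260,7,'s_rack.png')
for z in (.028,.088): print(proj(s,[.546,.1028,z]))
for n in [(0,0),(0,.13),(0,-.13)]: print(proj(s,[*rk(*n),.074]))
plan((.546,.103,.13,-1.35))
E
```

```text
(np.float64(264.9973634482451), np.float64(237.01076254081238))
(np.float64(264.06875963018217), np.float64(220.91966776058058))
(np.float64(242.3998203856206), np.float64(207.55387311832595))
(np.float64(235.82997150643524), np.float64(232.09954529244706))
(np.float64(248.0103572625254), np.float64(186.592295244346))
now [ 0.1348 -0.5329  0.2048] psi -1.323 F [ 0.7  1.1 -0.1] w 0.094 t 0.2
[-515.6, 74.8, 554.6] yaw 0.027 n>= 16
```

View pics/s_rack.png

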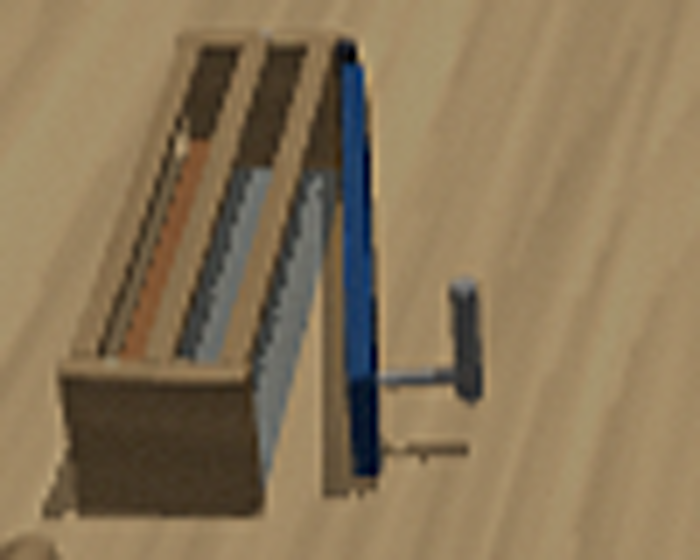

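Side view: the handle post is at about (266.6, 220–237), within about 2 px of the top-view estimate. The chosen handle is the steel post on the blue door, and there is no rival for it. I'm moving above it.

```bash
python3 -m handwheel '[{"delta_pos":[-30,0,32],"yaw":0.03},{"delta_pos":[-70,0,75],"yaw":0.03},{"delta_pos":[-110,5,118],"yaw":0.03},{"delta_pos":[-150,10,160],"yaw":0.03},{"delta_pos":[-185,20,200],"yaw":0.03},{"delta_pos":[-220,30,238],"yaw":0.03},{"delta_pos":[-255,35,275],"yaw":0.03},{"delta_pos":[-290,40,313],"yaw":0.03},{"delta_pos":[-325,45,350],"yaw":0.03},{"delta_pos":[-360,50,388],"yaw":0.03},{"delta_pos":[-395,55,425],"yaw":0.03},{"delta_pos":[-395,55,425],"yaw":0.03}]' 0; python3 - <<'E'
from h import *
plan((.544,.103,.13,-1.35),(.544,.103,.055,-1.35))
E
```

```text
time: 1.4
tool_pos: [0.4507, -0.0434, 0.1501]
ee_rot: [-1.571, 0.0, -1.351]
wrist_force: [0.5, 0.2, -0.3]
width: 0.0942
now [ 0.4507 -0.0434  0.1501] psi -1.351 F [ 0.5  0.2 -0.3] w 0.0942 t 1.4
[-122.6, 20.1, 122.9] yaw -0.001 n>= 4
[-122.6, 95.1, 122.9] yaw -0.001 n>= 4
```

```bash
python3 -m handwheel '[{"delta_pos":[-35,0,35],"yaw":0},{"delta_pos":[-70,10,70],"yaw":0},{"delta_pos":[-100,15,100],"yaw":0},{"delta_pos":[-122,20,123],"yaw":0},{"delta_pos":[-122,20,123],"yaw":0},{"delta_pos":[-122,20,123],"yaw":0},{"delta_pos":[-122,40,123],"yaw":0},{"delta_pos":[-122,60,123],"yaw":0},{"delta_pos":[-122,80,123],"yaw":0},{"delta_pos":[-122,92,123],"yaw":0},{"delta_pos":[-122,92,123],"yaw":0}]' 0; python3 - <<'E'
from h import *
plan((.544,.103,.055,-1.35))
s=snap('top'); crop(s,205,105,345,205,5.5,'t1.png'); s=snap('side'); crop(s,200,150,320,250,6,'s1.png')
E
```

```text
time: 2.5
tool_pos: [0.542, 0.0984, 0.0568]
ee_rot: [-1.575, 0.0, -1.355]
wrist_force: [0.2, -0.2, -0.7]
width: 0.0942
now [0.542  0.0984 0.0568] psi -1.355 F [ 0.2 -0.2 -0.7] w 0.0942 t 2.5
[-4.1, 1.8, 3.0] yaw -0.005 n>= 1
```

View pics/s1.png

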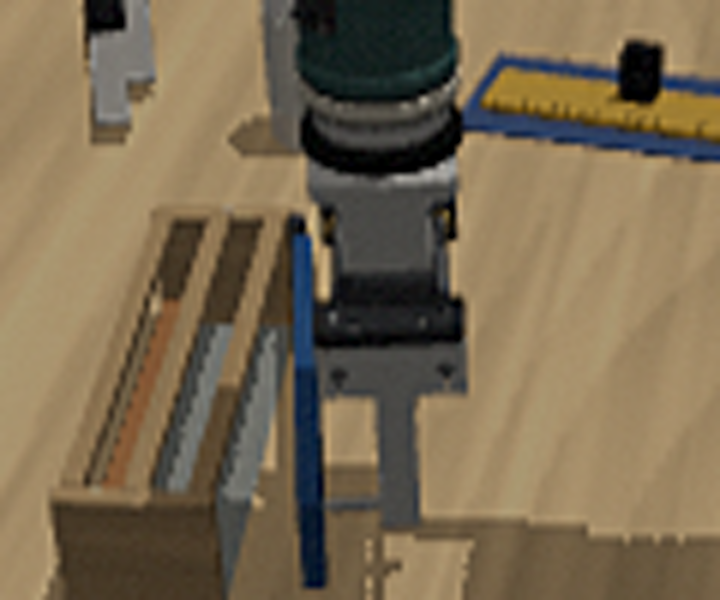

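The side view shows the finger straddling the post in line with the stem. Closing now.

```bash
python3 -m handwheel '[{"delta_pos":[-3,1,2],"yaw":0},{"delta_pos":[-3,1,2],"yaw":0}]' 0;python3 -m handwheel '[{"delta_pos":[0,0,0],"yaw":0},{"delta_pos":[0,0,0],"yaw":0},{"delta_pos":[0,0,0],"yaw":0},{"delta_pos":[0,0,0],"yaw":0},{"delta_pos":[0,0,0],"yaw":0},{"delta_pos":[0,0,0],"yaw":0},{"delta_pos":[0,0,0],"yaw":0},{"delta_pos":[0,0,0],"yaw":0}]' 255; python3 - <<'E'
from h import *
o=robot.get_obs(); p=o['tool_pos'][:2]
H=rk(0,-.13); r=np.linalg.norm(p-H); a=np.arctan2(*(p-H)[::-1]); print('r',r,'ang',a-(np.arctan2(.230,-.052)+TH))
base=np.arctan2(.230,-.052)+TH
plan(*[(*(H+r*np.array([np.cos(t),np.sin(t)])),.0555,o['ee_rot'][2]+ (t-a)*.7) for t in a+np.arange(.12,1.58,.12)])
E
```

```text
time: 2.8
tool_pos: [0.546, 0.1034, 0.0587]
ee_rot: [-1.568, -0.0, -1.353]
wrist_force: [0.0, 0.3, -0.1]
width: 0.0943
time: 3.6
tool_pos: [0.5451, 0.103, 0.0574]
ee_rot: [-1.571, -0.0, -1.353]
wrist_force: [-0.1, -0.0, 0.8]
width: 0.0332
r 0.2346186377297662 ang 0.1270328385453814
now [0.5451 0.103  0.0574] psi -1.353 F [-0.1 -0.   0.8] w 0.0332 t 3.6
[8.1, 1.9, -26.9] yaw -0.084 n>= 1
[19.3, 1.9, -52.7] yaw -0.168 n>= 2
[33.6, 1.9, -77.0] yaw -0.252 n>= 2
[50.7, 1.9, -99.4] yaw -0.336 n>= 3
[70.3, 1.9, -119.5] yaw -0.42 n>= 3
[92.2, 1.9, -137.2] yaw -0.504 n>= 4
[116.0, 1.9, -152.1] yaw -0.588 n>= 4
[141.5, 1.9, -164.1] yaw -0.672 n>= 5
[168.2, 1.9, -172.9] yaw -0.756 n>= 6
[195.8, 1.9, -178.5] yaw -0.84 n>= 6
[223.9, 1.9, -180.7] yaw -0.924 n>= 7
[252.0, 1.9, -179.6] yaw -1.008 n>= 7
[279.7, 1.9, -175.1] yaw -1.092 n>= 8
```

```bash
python3 -m handwheel '[{"delta_pos":[0,0,0],"yaw":0},{"delta_pos":[0,0,0],"yaw":0},{"delta_pos":[0,0,0],"yaw":0},{"delta_pos":[0,0,0],"yaw":0},{"delta_pos":[0,0,0],"yaw":0},{"delta_pos":[0,0,0],"yaw":0}]' 255; python3 - <<'E'
from h import *
plan()
E
```

```text
time: 4.2
tool_pos: [0.5449, 0.1034, 0.0574]
ee_rot: [-1.571, 0.001, -1.353]
wrist_force: [-1.0, 1.7, 0.6]
width: 0.0117
now [0.5449 0.1034 0.0574] psi -1.353 F [-1.   1.7  0.6] w 0.0117 t 4.2
```

Gripped at 11.7 mm, which matches the 12 mm post. Now I swing the door along the arc, in half-waypoints so it stays gentle.

```bash
python3 -m handwheel '[{"delta_pos":[4,0,-13],"yaw":-0.04},{"delta_pos":[8,0,-27],"yaw":-0.08},{"delta_pos":[13.5,0,-40],"yaw":-0.13},{"delta_pos":[19,0,-53],"yaw":-0.17},{"delta_pos":[26,0,-65],"yaw":-0.21},{"delta_pos":[33.5,0,-77],"yaw":-0.25},{"delta_pos":[42,0,-88.5],"yaw":-0.29},{"delta_pos":[50.5,0,-99.5],"yaw":-0.34},{"delta_pos":[60,0,-110],"yaw":-0.38},{"delta_pos":[70,0,-119.5],"yaw":-0.42},{"delta_pos":[70,0,-119.5],"yaw":-0.42}]'; python3 - <<'E'
from h import *
o=robot.get_obs(); p=o['tool_pos'][:2]
H=rk(0,-.13); r=np.linalg.norm(p-H); a=np.arctan2(*(p-H)[::-1]); print('r',r,'ang',a-(np.arctan2(.230,-.052)+TH))
r=.2346
plan(*[(*(H+r*np.array([np.cos(t),np.sin(t)])),.0575,o['ee_rot'][2]+ (t-a)*.7) for t in a+np.arange(.09,1.0,.09)])
E
```

```text
time: 5.3
tool_pos: [0.4442, 0.0071, 0.0575]
ee_rot: [-1.57, -0.004, -0.934]
wrist_force: [3.7, -0.3, -4.2]
width: 0.0113
r 0.23334201266572643 ang 0.7310565044214132
now [0.4442 0.0071 0.0575] psi -0.934 F [ 3.7 -0.3 -4.2] w 0.0113 t 5.3
[8.3, -0.0, -19.4] yaw -0.063 n>= 1
[19.3, -0.0, -37.4] yaw -0.126 n>= 1
[32.0, -0.0, -54.3] yaw -0.189 n>= 2
[46.1, -0.0, -70.0] yaw -0.252 n>= 2
[61.5, -0.0, -84.4] yaw -0.315 n>= 3
[78.2, -0.0, -97.3] yaw -0.378 n>= 3
[96.0, -0.0, -108.7] yaw -0.441 n>= 3
[114.7, -0.0, -118.4] yaw -0.504 n>= 4
[134.3, -0.0, -126.4] yaw -0.567 n>= 4
[154.4, -0.0, -132.6] yaw -0.63 n>= 5
[175.1, -0.0, -137.0] yaw -0.693 n>= 5
```

```bash
python3 -m handwheel '[{"delta_pos":[8.5,0,-19.5],"yaw":-0.06},{"delta_pos":[19,0,-37.5],"yaw":-0.13},{"delta_pos":[32,0,-54.5],"yaw":-0.19},{"delta_pos":[46,0,-70],"yaw":-0.25},{"delta_pos":[61.5,0,-84.5],"yaw":-0.32},{"delta_pos":[78,0,-97.5],"yaw":-0.38},{"delta_pos":[96,0,-108.5],"yaw":-0.44},{"delta_pos":[115,0,-118.5],"yaw":-0.5},{"delta_pos":[134.5,0,-126.5],"yaw":-0.57},{"delta_pos":[154.5,0,-132.5],"yaw":-0.63},{"delta_pos":[154.5,0,-132.5],"yaw":-0.63},{"delta_pos":[154.5,0,-132.5],"yaw":-0.63}]'; python3 - <<'E'
from h import *
o=robot.get_obs(); p=o['tool_pos'][:2]
H=rk(0,-.13); r=np.linalg.norm(p-H); a=np.arctan2(*(p-H)[::-1]); print('r',r,'ang',a-(np.arctan2(.230,-.052)+TH))
plan(); s=snap('top','t2.png')
E
```

```text
time: 6.5
tool_pos: [0.4303, -0.1937, 0.0574]
ee_rot: [-1.569, -0.001, -0.304]
wrist_force: [4.9, 2.7, -3.1]
width: 0.0113
r 0.23287671351883515 ang -4.659720060519266
now [ 0.4303 -0.1937  0.0574] psi -0.304 F [ 4.9  2.7 -3.1] w 0.0113 t 6.5
```

View pics/t2.png

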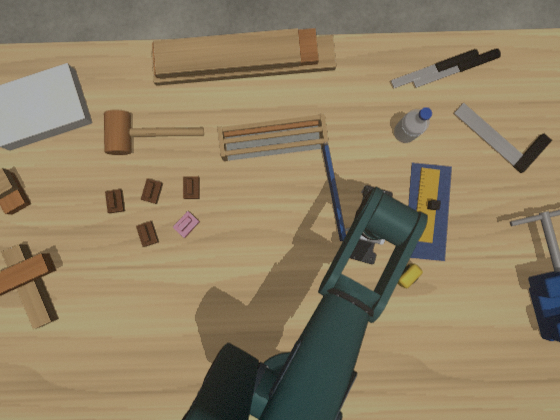

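Door opened to about 1.62 rad. It stands at pixels (325,145) to (343,238). Releasing and rising, then I'll fit the block poses.

```bash
python3 -m handwheel '[{"delta_pos":[0,0,0],"yaw":0},{"delta_pos":[0,0,0],"yaw":0},{"delta_pos":[0,0,0],"yaw":0},{"delta_pos":[0,0,0],"yaw":0},{"delta_pos":[0,-20,0],"yaw":0},{"delta_pos":[0,-50,0],"yaw":0},{"delta_pos":[0,-90,0],"yaw":0},{"delta_pos":[0,-130,0],"yaw":0},{"delta_pos":[0,-130,0],"yaw":0}]' 150; cat >> h.py <<'E'
from scipy.optimize import minimize
def projN(s,P):
    return cv2.projectPoints(np.array(P,float),np.array(s['rvec'],float),np.array(s['tvec'],float),np.array([[s['fx'],0,s['cx']],[0,s['fy'],s['cy']],[0,0,1]]),None)[0][:,0]
def box(x,y,a,lx,ly,z0,z1):
    c,n=np.cos(a),np.sin(a); return [(x+c*i*lx/2-n*j*ly/2,y+n*i*lx/2+c*j*ly/2,z) for z in(z0,z1) for i,j in((1,1),(1,-1),(-1,-1),(-1,1))]
F=6
def bmask(s):
    im=s['image']; im=cv2.resize(im,None,fx=F,fy=F,interpolation=cv2.INTER_CUBIC)
    h=cv2.cvtColor(im,cv2.COLOR_RGB2HSV); return (h[...,2]<112)
def fitblk(s,x,y,a):
    m=bmask(s); u,v=projN(s,[(x,y,.02)])[0]; w=34
    u0,v0=int(u-w),int(v-w); sub=m[v0*F:(v0+2*w)*F,u0*F:(u0+2*w)*F].astype(np.uint8)
    n,lab,st,ce=cv2.connectedComponentsWithStats(sub); c=lab[int((v-v0)*F),int((u-u0)*F)]
    if c==0: c=1+np.argmax(st[1:,4])
    sub=(lab==c)
    def cost(q):
        im=np.zeros(sub.shape,np.uint8)
        for b in(box(q[0]/1e3,q[1]/1e3,q[2]/30,.06,.042,0,.022),box(q[0]/1e3,q[1]/1e3,q[2]/30,.04,.014,.022,.046)):
            p=(projN(s,b)-[u0,v0]+.5)*F-.5
            cv2.fillConvexPoly(im,cv2.convexHull((p*16).round().astype(np.int32)),1,shift=4)
        return float((sub^(im>0)).sum())/F/F
    q0=np.array([x*1e3,y*1e3,a*30]); r=minimize(cost,q0,method='Nelder-Mead',options=dict(initial_simplex=[q0,q0+[6,0,0],q0+[0,6,0],q0+[0,0,6]],xatol=.05,fatol=.01,maxiter=300))
    return r.x[0]/1e3,r.x[1]/1e3,r.x[2]/30,r.fun
E
python3 - <<'E'
from h import *
s=snap('top','t3.png'); ss=snap('side','s3.png')
for n,g in dict(A=(.519,.455,.138),B=(.5436,.3553,-.289),C=(.55,.2486,0),D=(.4286,.368,.317)).items():
    r=fitblk(s,*g); print(n,'top',np.round(r,4), 'side',np.round(fitblk(ss,*r[:3]),4))
plan()
E
```

```text
time: 7.45
tool_pos: [0.4318, -0.196, 0.1945]
ee_rot: [-1.574, -0.012, -0.303]
wrist_force: [0.9, -0.1, -0.7]
width: 0.0389
A top [ 0.5202  0.4567  0.0985 31.3333] side [ 0.5197  0.4557  0.1135 21.0833]
B top [ 0.5444  0.3572 -0.3035 28.3333] side [ 0.544   0.3559 -0.3058 16.5556]
C top [ 5.50200e-01  2.50300e-01 -3.21000e-02  3.51389e+01] side [ 0.5505  0.248  -0.0353 18.4167]
D top [ 0.4287  0.3704  0.3105 27.3611] side [ 0.4287  0.3681  0.284  28.3333]
now [ 0.4294 -0.1945  0.1886] psi -0.303 F [-0.7 -0.7 -0.8] w 0.039 t 7.5
```

View pics/s3.png

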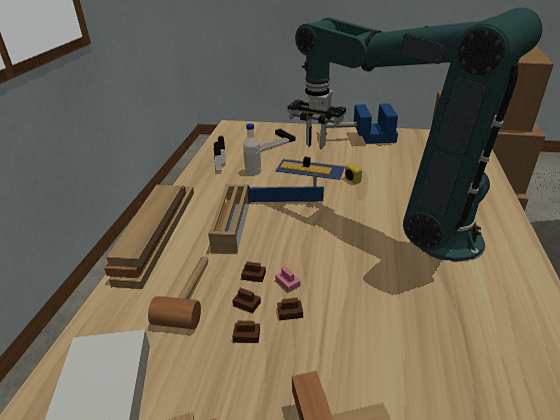

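Both views agree to about 2 mm for all four blocks. Grasp 1 is block C, the dark walnut one at top-view pixel (191,187). The pink one at (186,224) is the decoy.

```bash
python3 - <<'E'
from h import *
plan((.5503,.249,.13,1.537))
E
python3 -m handwheel '[{"delta_pos":[0,0,0],"yaw":-0.1},{"delta_pos":[0,0,0],"yaw":-0.2}]' 90
```

```text
now [ 0.4294 -0.1945  0.1886] psi -0.303 F [-0.7 -0.7 -0.8] w 0.039 t 7.5
[-17.1, 58.6, 459.4] yaw -1.84 n>= 13
time: 7.75
tool_pos: [0.4279, -0.1936, 0.1852]
ee_rot: [-1.569, 0.004, -0.099]
wrist_force: [0.5, 1.0, -0.7]
width: 0.051
```

```bash
python3 - <<'E'
from h import *
plan((.5503,.249,.13,1.537))
E
```

```text
now [ 0.4279 -0.1936  0.1852] psi -0.099 F [ 0.5  1.  -0.7] w 0.051 t 7.8
[78.0, 55.2, 452.5] yaw -1.636 n>= 11
```

```bash
python3 -m handwheel '[{"delta_pos":[7,0,40],"yaw":-0.13},{"delta_pos":[14,5,80],"yaw":-0.26},{"delta_pos":[21,10,120],"yaw":-0.4},{"delta_pos":[28,15,160],"yaw":-0.54},{"delta_pos":[35,20,200],"yaw":-0.68},{"delta_pos":[42,25,240],"yaw":-0.82},{"delta_pos":[49,30,280],"yaw":-0.96},{"delta_pos":[56,35,320],"yaw":-1.1},{"delta_pos":[63,40,360],"yaw":-1.24},{"delta_pos":[70,45,400],"yaw":-1.38},{"delta_pos":[76,50,435],"yaw":-1.52},{"delta_pos":[78,55,452],"yaw":-1.63}]'; python3 -m handwheel '[{"delta_pos":[0,0,0],"yaw":0},{"delta_pos":[0,0,0],"yaw":0}]'; python3 - <<'E'
from h import *
plan((.5503,.249,.06,1.537),(.5503,.249,.025,1.537))
E
```

```text
time: 8.95
tool_pos: [0.5518, 0.2498, 0.129]
ee_rot: [-1.566, 0.001, 1.534]
wrist_force: [0.6, -0.6, 1.3]
width: 0.0607
time: 9.15
tool_pos: [0.552, 0.2466, 0.1304]
ee_rot: [-1.567, 0.002, 1.525]
wrist_force: [-0.5, -0.5, 0.1]
width: 0.061
now [0.552  0.2466 0.1304] psi 1.525 F [-0.5 -0.5  0.1] w 0.061 t 9.2
[2.3, 70.4, 1.8] yaw -0.012 n>= 2
[2.3, 105.4, 1.8] yaw -0.012 n>= 3
```

```bash
python3 -m handwheel '[{"delta_pos":[2,25,1],"yaw":0},{"delta_pos":[2,50,1],"yaw":0},{"delta_pos":[2,75,1],"yaw":0},{"delta_pos":[2,95,1],"yaw":0},{"delta_pos":[2,104,1],"yaw":0},{"delta_pos":[2,104,1],"yaw":0},{"delta_pos":[2,104,1],"yaw":0}]'; python3 - <<'E'
from h import *
for i in range(3):
  plan((.5503,.249,.025,1.537)); s=snap('side')
crop(s,210,200,330,300,6,'s4.png')
E
```

```text
time: 9.85
tool_pos: [0.5528, 0.2489, 0.0295]
ee_rot: [-1.572, -0.0, 1.526]
wrist_force: [0.6, -0.1, 0.1]
width: 0.0608
now [0.5528 0.2489 0.0295] psi 1.526 F [ 0.6 -0.1  0.1] w 0.0608 t 9.8
[-0.0, 4.5, 2.5] yaw -0.011 n>= 1
now [0.5533 0.2493 0.0301] psi 1.526 F [-0.   0.1 -0.7] w 0.0608 t 9.9
[-0.4, 5.1, 3.0] yaw -0.011 n>= 1
now [0.5533 0.2495 0.0303] psi 1.526 F [ 0.3 -0.2 -0.2] w 0.061 t 9.9
[-0.6, 5.3, 3.0] yaw -0.011 n>= 1
```

View pics/s4.png

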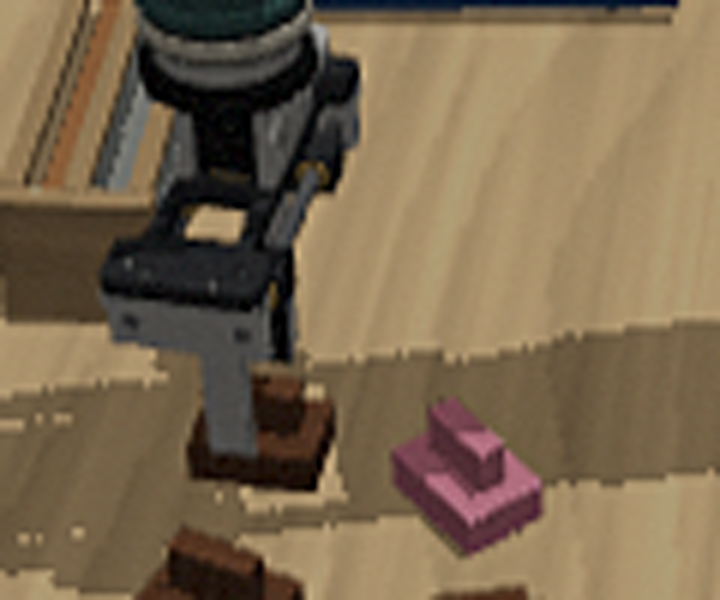

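```bash
python3 - <<'E'
from h import *
s=snap('side')
for p in [(.5533,.2495+.036,.03),(.5503,.249,.046),(.5503,.249,0)]: print((projN(s,[p])[0]-[210,200])*6)
print(fitblk(s,.55,.249,-.03))
s=snap('top'); crop(s,150,140,260,240,7,'t4.png')
E
```

```text
[231.44302108 461.93802595]
[254.13284204 382.51273834]
[260.28320796 457.28243464]
(np.float64(0.5513386986721144), np.float64(0.24651271414356746), np.float64(-0.03957197700548766), np.float64(1330.6944444444446))
```

View pics/t4.png

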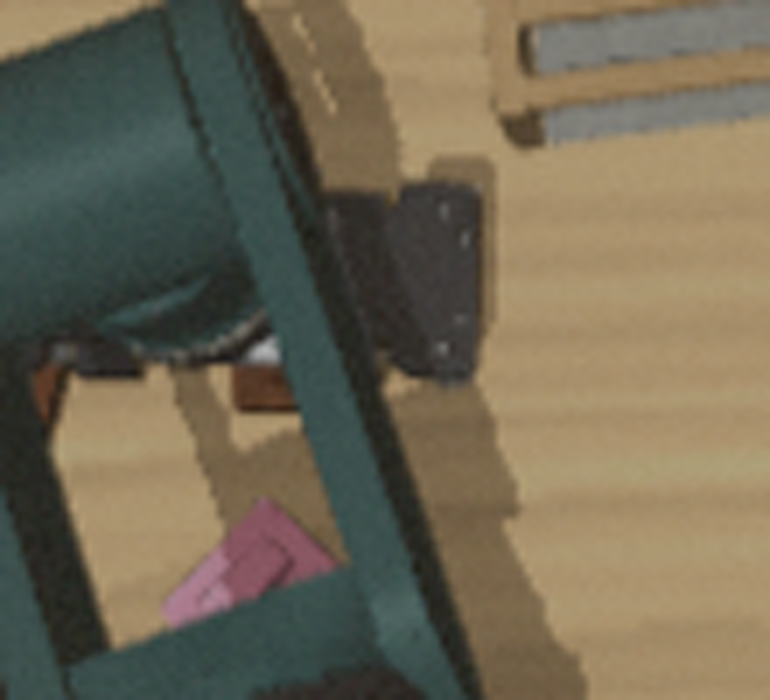

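The finger and block pixels match their predictions (231,462 and 254,383), so the pose is right. Lower 5 mm, grip and lift.

```bash
python3 -m handwheel '[{"delta_pos":[0,3,2],"yaw":-0.01},{"delta_pos":[0,5,2],"yaw":-0.01},{"delta_pos":[0,5,2],"yaw":-0.01}]'; python3 -m handwheel '[{"delta_pos":[0,0,0],"yaw":0},{"delta_pos":[0,0,0],"yaw":0},{"delta_pos":[0,0,0],"yaw":0},{"delta_pos":[0,0,0],"yaw":0},{"delta_pos":[0,0,0],"yaw":0},{"delta_pos":[0,0,0],"yaw":0},{"delta_pos":[0,0,0],"yaw":0},{"delta_pos":[0,0,0],"yaw":0},{"delta_pos":[0,0,0],"yaw":0}]' 255; python3 - <<'E'
from h import *
plan()
E
```

```text
time: 10.4
tool_pos: [0.5497, 0.2495, 0.0229]
ee_rot: [-1.57, 0.0, 1.537]
wrist_force: [0.3, -0.0, 0.3]
width: 0.0609
time: 11.3
tool_pos: [0.5503, 0.2496, 0.0235]
ee_rot: [-1.571, -0.0, 1.537]
wrist_force: [-0.5, 0.0, 0.6]
width: 0.0136
now [0.5503 0.2496 0.0235] psi 1.537 F [-0.5  0.   0.6] w 0.0136 t 11.3
```

```bash
python3 - <<'E'
from h import *
x,y=rk(-.045,-.0675); print(x,y); plan((x,y,.075,1.671),(x,y,.0245,1.671))
E
```

```text
0.5959635681861497 -0.05065528490537401
now [0.5503 0.2496 0.0235] psi 1.537 F [-0.5  0.   0.6] w 0.0136 t 11.3
[-298.6, -51.5, -55.8] yaw -0.134 n>= 7
[-298.6, -1.0, -55.8] yaw -0.134 n>= 7
```

```bash
python3 -m handwheel '[{"delta_pos":[0,-25,0],"yaw":0},{"delta_pos":[-15,-51,-5],"yaw":0},{"delta_pos":[-50,-51,-10],"yaw":-0.02},{"delta_pos":[-90,-51,-18],"yaw":-0.04},{"delta_pos":[-130,-51,-26],"yaw":-0.06},{"delta_pos":[-170,-51,-34],"yaw":-0.08},{"delta_pos":[-210,-51,-42],"yaw":-0.1},{"delta_pos":[-250,-51,-50],"yaw":-0.13},{"delta_pos":[-280,-51,-55],"yaw":-0.13},{"delta_pos":[-298.5,-51,-56],"yaw":-0.13},{"delta_pos":[-298.5,-51,-56],"yaw":-0.13},{"delta_pos":[-298.5,-51,-56],"yaw":-0.13}]'; python3 - <<'E'
from h import *
x,y=rk(-.045,-.0675);  plan((x,y,.075,1.671),(x,y,.0245,1.671)); s=snap('side'); crop(s,180,140,320,260,5,'s5.png')
E
```

```text
time: 12.5
tool_pos: [0.5959, -0.0504, 0.0742]
ee_rot: [-1.57, -0.001, 1.666]
wrist_force: [0.1, 0.3, -0.6]
width: 0.0138
now [ 0.5959 -0.0504  0.0742] psi 1.666 F [ 0.1  0.3 -0.6] w 0.0138 t 12.5
[-0.3, -0.8, -0.1] yaw -0.005 n>= 1
[-0.3, 49.7, -0.1] yaw -0.005 n>= 1
```

View pics/s5.png

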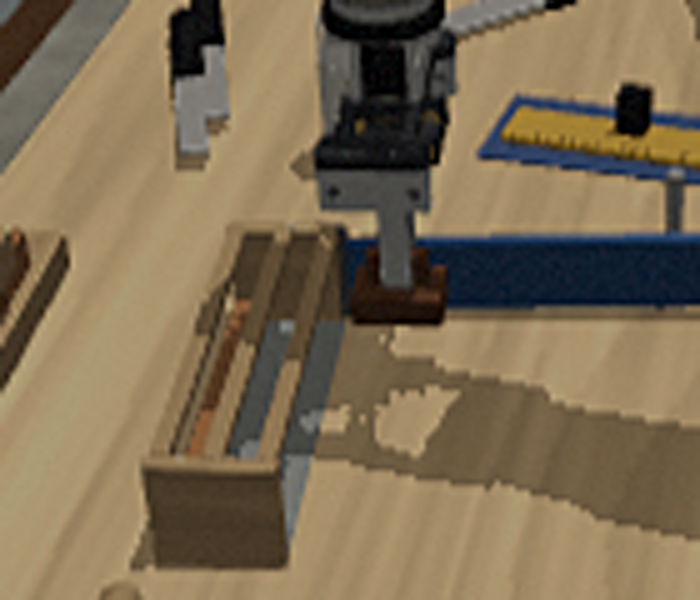

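The side view shows the block held upright just in front of the doorway, clear of the door. Lowering and releasing.

```bash
python3 -m handwheel '[{"delta_pos":[0,20,0],"yaw":0},{"delta_pos":[0,38,0],"yaw":0},{"delta_pos":[0,46,0],"yaw":0},{"delta_pos":[0,49.5,0],"yaw":0},{"delta_pos":[0,49.5,0],"yaw":0},{"delta_pos":[0,49.5,0],"yaw":0}]'; python3 -m handwheel '[{"delta_pos":[0,0,0],"yaw":0},{"delta_pos":[0,0,0],"yaw":0},{"delta_pos":[0,0,0],"yaw":0},{"delta_pos":[0,0,0],"yaw":0},{"delta_pos":[0,-10,0],"yaw":0},{"delta_pos":[0,-40,0],"yaw":0},{"delta_pos":[0,-75,0],"yaw":0},{"delta_pos":[0,-75,0],"yaw":0}]' 172; python3 - <<'E'
from h import *
plan((.5442,.3565,.1,1.267))
E
```

```text
time: 13.15
tool_pos: [0.5968, -0.0505, 0.0259]
ee_rot: [-1.572, 0.001, 1.668]
wrist_force: [0.1, 0.2, -0.7]
width: 0.0142
time: 13.95
tool_pos: [0.6, -0.0514, 0.1073]
ee_rot: [-1.583, 0.004, 1.667]
wrist_force: [0.6, -0.3, 0.8]
width: 0.0306
now [ 0.6    -0.0514  0.1073] psi 1.667 F [ 0.6 -0.3  0.8] w 0.0306 t 13.9
[411.4, 7.3, 16.4] yaw 0.4 n>= 9
```

```bash
cat >> h.py <<'E'
G=dict(A=(.52,.4562,.106),B=(.5442,.3565,-.305),D=(.4287,.3693,.297))
def chk(names,out=None):
    s=snap('top',out); ss=snap('side')
    for n in names:
        r=fitblk(s,*G[n]); q=fitblk(ss,*G[n]); print(n,'top',np.round(r,4).tolist(),'side',np.round(q,4).tolist())
    return s,ss
E
python3 - <<'E'
from h import *
G['C']=(*rk(-.045,-.0675),.1)
s,ss=chk('BDAC'); r=fitblk(ss,*G['C']); print(inv(r),r[2]-TH)
plan((.5442,.3565,.1,1.267))
E
python3 -m handwheel '[{"delta_pos":[30,0,0],"yaw":0.04},{"delta_pos":[70,0,2],"yaw":0.08},{"delta_pos":[110,0,4],"yaw":0.12},{"delta_pos":[150,2,6],"yaw":0.16},{"delta_pos":[190,2,8],"yaw":0.2},{"delta_pos":[230,4,10],"yaw":0.24},{"delta_pos":[270,4,12],"yaw":0.28},{"delta_pos":[310,4,14],"yaw":0.32},{"delta_pos":[350,4,16],"yaw":0.36},{"delta_pos":[390,4,16],"yaw":0.4},{"delta_pos":[411,4,16],"yaw":0.4},{"delta_pos":[411,4,16],"yaw":0.4}]' 90
python3 - <<'E'
from h import *
plan((.5442,.3565,.0245,1.267))
E
```

```text
B top [0.5444, 0.3573, -0.3037, 29.75] side [0.5439, 0.3559, -0.3161, 19.8611]
D top [0.4287, 0.3703, 0.3207, 28.3889] side [0.4288, 0.3684, 0.2945, 27.9722]
A top [0.5198, 0.4572, 0.1173, 31.5556] side [0.5199, 0.4555, 0.1081, 23.8611]
C top [0.6547, -0.041, 0.4664, 2681.8333] side [0.5978, -0.0571, 0.0816, 2112.2778]
[-0.04379944 -0.07409641] -0.01841720076568766
now [ 0.597  -0.0509  0.1017] psi 1.667 F [ 0.1  0.3 -0.1] w 0.0307 t 14.1
[410.6, 1.7, 13.4] yaw 0.4 n>= 9
time: 15.25
tool_pos: [0.5387, 0.3592, 0.0934]
ee_rot: [-1.568, 0.002, 1.271]
wrist_force: [0.7, 0.1, 0.4]
width: 0.0607
now [0.5387 0.3592 0.0934] psi 1.271 F [0.7 0.1 0.4] w 0.0607 t 15.2
[-1.0, 68.9, -6.1] yaw 0.004 n>= 2
```

```bash
python3 -m handwheel '[{"delta_pos":[-1,0,-5],"yaw":0},{"delta_pos":[-1,20,-5],"yaw":0},{"delta_pos":[-1,40,-5],"yaw":0},{"delta_pos":[-1,52,-5],"yaw":0},{"delta_pos":[-1,60,-5],"yaw":0},{"delta_pos":[-1,60,-5],"yaw":0},{"delta_pos":[-1,60,-5],"yaw":0}]'; python3 - <<'E'
from h import *
plan((.5442,.3565,.0245,1.267))
E
```

```text
time: 15.95
tool_pos: [0.5466, 0.3535, 0.0464]
ee_rot: [-1.574, -0.004, 1.266]
wrist_force: [-12.7, -7.7, 32.3]
width: 0.0606
now [0.5466 0.3535 0.0464] psi 1.266 F [-12.7  -7.7  32.3] w 0.0606 t 15.9
[2.2, 21.9, 3.2] yaw -0.001 n>= 1
```

Unexpected contact at z = 46 mm. Backing straight up to look.

```bash
python3 -m handwheel '[{"delta_pos":[0,-30,0],"yaw":0},{"delta_pos":[0,-60,0],"yaw":0},{"delta_pos":[0,-60,0],"yaw":0},{"delta_pos":[0,-60,0],"yaw":0}]'; python3 - <<'E'
from h import *
plan()
s=snap('side','s6.png');crop(s,180,200,320,320,5,'s6c.png'); s=snap('top','t6.png')
E
```

```text
time: 16.35
tool_pos: [0.5459, 0.3533, 0.0963]
ee_rot: [-1.572, -0.0, 1.266]
wrist_force: [-0.4, 0.6, 0.1]
width: 0.0608
now [0.5459 0.3533 0.0963] psi 1.266 F [-0.4  0.6  0.1] w 0.0608 t 16.4
```

View pics/s6c.png

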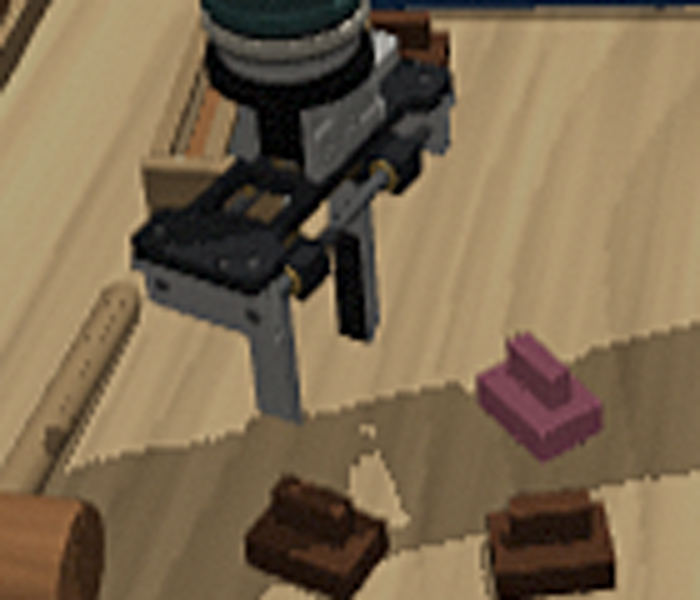

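View pics/t6.png

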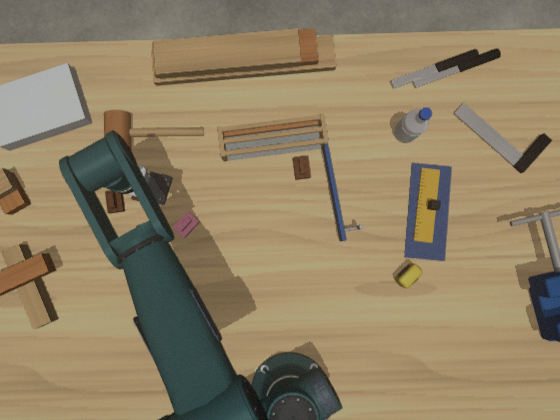

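```bash
python3 - <<'E'
from h import *
s,ss=chk('BDA')
im=cv2.cvtColor(ss['image'],cv2.COLOR_RGB2BGR); cv2.imwrite('pics/s7c.png',cv2.resize(im[240:360,180:340],None,fx=5,fy=5,interpolation=cv2.INTER_CUBIC))
E
```

```text
B top [0.5505, 0.3719, -0.0314, 1916.9167] side [0.5471, 0.3806, -0.3152, 278.5]
D top [0.4142, 0.3782, 0.4995, 2613.1667] side [0.4293, 0.367, 0.3119, 365.9167]
A top [0.5208, 0.4568, 0.1118, 2756.7222] side [0.5201, 0.455, 0.1222, 535.0833]
```

View pics/s7c.png

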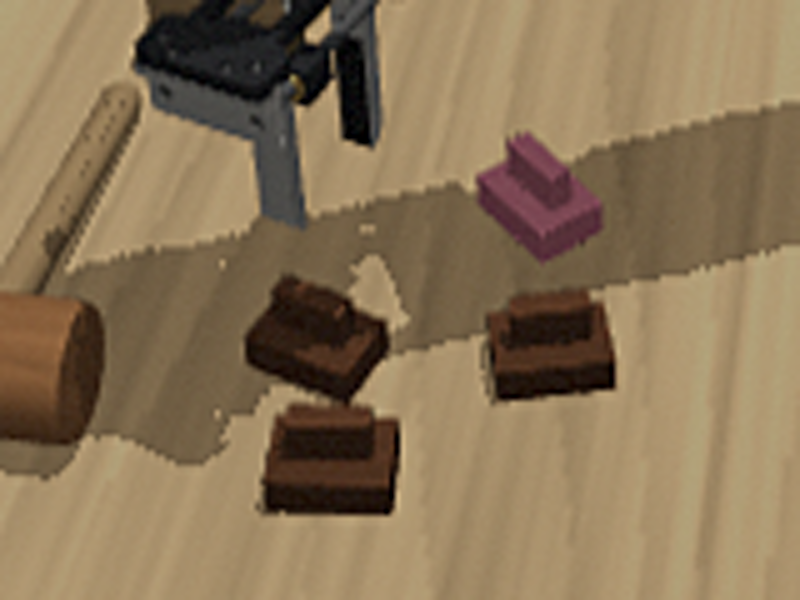

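Side view: one block (B) has been knocked about 25 mm towards A. It's now at about (243,306), and the fingers had come down on its tenon. I'll pick D first and re-measure B once it's unobstructed.

```bash
python3 - <<'E'
from h import *
plan((.4289,.368,.1,1.872),(.4289,.368,.07,1.872))
E
```

```text
now [0.5442 0.3534 0.0933] psi 1.267 F [-0.6 -1.4  0.7] w 0.0609 t 16.6
[-20.6, -6.7, 114.3] yaw -0.605 n>= 5
[-20.6, 23.3, 114.3] yaw -0.605 n>= 5
```

```bash
python3 -m handwheel '[{"delta_pos":[-4,-7,20],"yaw":-0.1},{"delta_pos":[-8,-7,45],"yaw":-0.22},{"delta_pos":[-12,-7,70],"yaw":-0.34},{"delta_pos":[-16,-7,90],"yaw":-0.46},{"delta_pos":[-20,-7,108],"yaw":-0.56},{"delta_pos":[-20.5,-7,114],"yaw":-0.6},{"delta_pos":[-20.5,-7,114],"yaw":-0.6},{"delta_pos":[-20.5,-7,114],"yaw":-0.6},{"delta_pos":[-20.5,-7,114],"yaw":-0.6}]'; python3 - <<'E'
from h import *
s,ss=chk('BDA'); plan((.4289,.368,.055,1.872)); crop(s,80,150,240,270,5,'t8.png')
E
```

```text
time: 17.45
tool_pos: [0.4306, 0.3687, 0.1023]
ee_rot: [-1.57, 0.001, 1.866]
wrist_force: [0.2, 0.5, -0.5]
width: 0.061
B top [0.5456, 0.3832, -0.2926, 49.3889] side [0.5458, 0.3817, -0.2505, 383.1389]
D top [0.4347, 0.3728, 0.2514, 2012.3611] side [0.4284, 0.3686, 0.3513, 1237.7222]
A top [0.4692, 0.4844, 0.3951, 1872.4167] side [0.5195, 0.4543, 0.1097, 592.5]
now [0.4307 0.3687 0.1026] psi 1.866 F [-0.3 -0.1 -0.7] w 0.0607 t 17.6
[-0.2, 47.6, 1.9] yaw -0.006 n>= 1
```

View pics/t8.png

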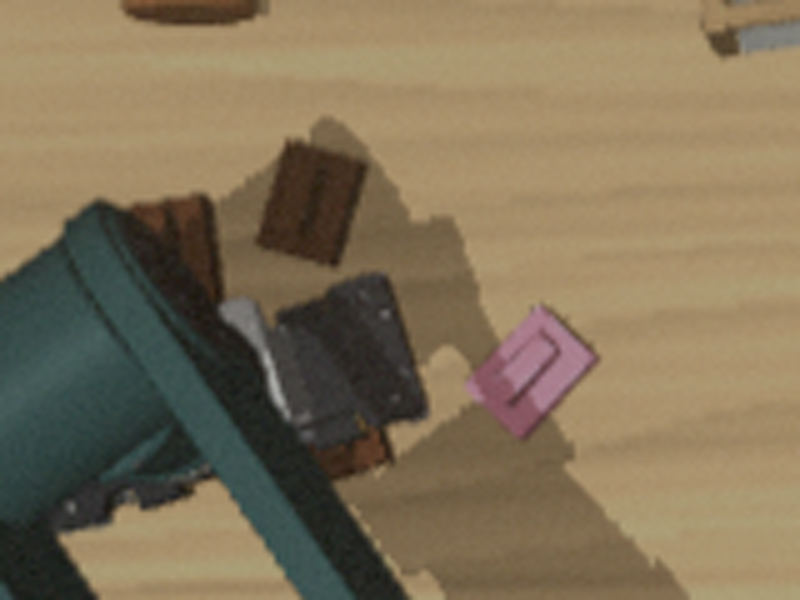

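The top view shows B at crop (312,200), fitted at (.546,.382). D is still under the gripper. Descending on D.

```bash
python3 -m handwheel '[{"delta_pos":[0,20,2],"yaw":0},{"delta_pos":[0,40,2],"yaw":0},{"delta_pos":[0,52,2],"yaw":0},{"delta_pos":[0,60,2],"yaw":0},{"delta_pos":[0,60,2],"yaw":0}]'; python3 - <<'E'
from h import *
plan((.4289,.3685,.0235,1.868))
E
```

```text
time: 18.05
tool_pos: [0.4278, 0.3678, 0.0416]
ee_rot: [-1.568, 0.001, 1.867]
wrist_force: [0.4, 0.0, 0.7]
width: 0.0609
now [0.4278 0.3678 0.0416] psi 1.867 F [0.4 0.  0.7] w 0.0609 t 18.1
[0.3, 18.1, -1.2] yaw -0.001 n>= 1
```

```bash
python3 -m handwheel '[{"delta_pos":[0,9,0],"yaw":0},{"delta_pos":[0,16,0],"yaw":0},{"delta_pos":[0,17.5,0],"yaw":0},{"delta_pos":[0,17.5,0],"yaw":0}]';python3 -m handwheel '[{"delta_pos":[0,0,0],"yaw":0},{"delta_pos":[0,0,0],"yaw":0},{"delta_pos":[0,0,0],"yaw":0},{"delta_pos":[0,0,0],"yaw":0},{"delta_pos":[0,0,0],"yaw":0},{"delta_pos":[0,0,0],"yaw":0},{"delta_pos":[0,0,0],"yaw":0},{"delta_pos":[0,0,0],"yaw":0},{"delta_pos":[0,0,0],"yaw":0}]' 255; python3 - <<'E'
from h import *
x,y=rk(-.045,-.0225); plan((x,y,.085,1.671))
E
```

```text
time: 18.45
tool_pos: [0.4282, 0.3683, 0.0251]
ee_rot: [-1.57, 0.0, 1.867]
wrist_force: [-0.2, 1.0, -0.4]
width: 0.0608
time: 19.35
tool_pos: [0.4283, 0.3685, 0.0255]
ee_rot: [-1.571, -0.0, 1.867]
wrist_force: [0.1, 0.5, 0.3]
width: 0.0136
now [0.4283 0.3685 0.0255] psi 1.867 F [0.1 0.5 0.3] w 0.0136 t 19.4
[-405.7, -59.5, -46.8] yaw 0.196 n>= 9
```

```bash
python3 -m handwheel '[{"delta_pos":[0,-35,0],"yaw":0},{"delta_pos":[-20,-65,-2],"yaw":0},{"delta_pos":[-60,-65,-7],"yaw":0.03},{"delta_pos":[-105,-65,-12],"yaw":0.06},{"delta_pos":[-150,-65,-17],"yaw":0.09},{"delta_pos":[-195,-65,-22],"yaw":0.12},{"delta_pos":[-240,-65,-28],"yaw":0.15},{"delta_pos":[-285,-65,-34],"yaw":0.18},{"delta_pos":[-330,-60,-39],"yaw":0.2},{"delta_pos":[-370,-60,-44],"yaw":0.2},{"delta_pos":[-398,-60,-47],"yaw":0.2},{"delta_pos":[-406,-60,-47],"yaw":0.2}]'; python3 -m handwheel '[{"delta_pos":[0,0,0],"yaw":0},{"delta_pos":[0,0,0],"yaw":0},{"delta_pos":[0,0,0],"yaw":0}]';python3 - <<'E'
from h import *
G['C']=(*rk(-.045,-.0675),.1); s,ss=chk('BAC'); r=fitblk(s,*G['C']); print('C',inv(r),r[2]-TH)
x,y=rk(-.045,-.0225); plan((x,y,.0265,1.671)); crop(ss,180,140,320,260,5,'s9.png')
E
```

```text
time: 20.55
tool_pos: [0.5924, -0.0093, 0.0849]
ee_rot: [-1.57, 0.001, 1.663]
wrist_force: [-0.0, -0.4, -0.3]
width: 0.0138
time: 20.85
tool_pos: [0.5913, -0.0047, 0.0855]
ee_rot: [-1.571, -0.0, 1.669]
wrist_force: [-0.2, -0.1, 0.3]
width: 0.0137
B top [0.547, 0.3838, -0.3047, 28.8333] side [0.5462, 0.3816, -0.3156, 279.3333]
A top [0.52, 0.4569, 0.1104, 29.75] side [0.5198, 0.455, 0.1342, 510.4444]
C top [0.6417, -0.0795, 0.7382, 2484.1389] side [0.5983, -0.0579, 0.081, 2411.0]
C [-0.00241051 -0.10079844] 0.6381692373990459
now [ 0.5914 -0.0048  0.0856] psi 1.669 F [-0.2 -0.1 -0.3] w 0.0134 t 20.9
[-1.1, 59.1, 0.1] yaw -0.002 n>= 2
```

View pics/s9.png

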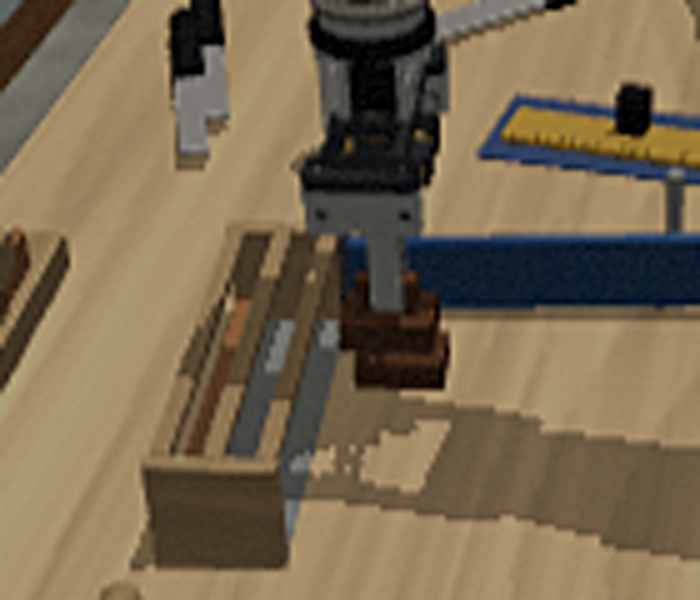

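```bash
python3 - <<'E'
from h import *
ss=snap('side'); print((projN(ss,[(*rk(-.045,-.0675),0),(*rk(-.045,-.0225),.06)])-[180,140])*5)
s=robot.snapshot('top'); s['image']=cv2.cvtColor(cv2.imread('pics/t6.png'),cv2.COLOR_BGR2RGB); r=fitblk(s,*rk(-.045,-.0675),.1); print(r,inv(r),r[2]-TH)
E
```

```text
[[400.68137023 375.21174552]
 [387.89374782 338.02033885]]
(np.float64(0.5970554204515566), np.float64(-0.04988692888660213), np.float64(0.08374794851689416), np.float64(30.5)) [-0.04383689 -0.06684449] -0.01625205148310585
```

C fits at rack (−44, −67) mm, 0.016 rad off square. Both pixels match predictions. Lowering D into the next slot.

```bash
python3 -m handwheel '[{"delta_pos":[-1,25,0],"yaw":0},{"delta_pos":[-1,45,0],"yaw":0},{"delta_pos":[-1,54,0],"yaw":0},{"delta_pos":[-1,59,0],"yaw":0},{"delta_pos":[-1,59,0],"yaw":0},{"delta_pos":[-1,59,0],"yaw":0}]'; python3 -m handwheel '[{"delta_pos":[0,0,0],"yaw":0},{"delta_pos":[0,0,0],"yaw":0},{"delta_pos":[0,0,0],"yaw":0},{"delta_pos":[0,0,0],"yaw":0},{"delta_pos":[0,-10,0],"yaw":0},{"delta_pos":[0,-40,0],"yaw":0},{"delta_pos":[0,-75,0],"yaw":0},{"delta_pos":[0,-75,0],"yaw":0}]' 172; python3 - <<'E'
from h import *
plan((.5465,.3828,.1,1.27))
E
```

```text
time: 21.65
tool_pos: [0.5927, -0.0072, 0.0275]
ee_rot: [-1.573, 0.0, 1.667]
wrist_force: [-0.0, -0.0, -0.4]
width: 0.0137
time: 22.45
tool_pos: [0.5958, -0.0076, 0.1087]
ee_rot: [-1.583, 0.003, 1.667]
wrist_force: [0.9, -0.4, 0.6]
width: 0.0303
now [ 0.5958 -0.0076  0.1087] psi 1.667 F [ 0.9 -0.4  0.6] w 0.0303 t 22.4
[393.3, 8.7, 11.6] yaw 0.397 n>= 8
```

Width 130 counts this time, since A is close to B.

```bash
python3 -m handwheel '[{"delta_pos":[30,0,0],"yaw":0.04},{"delta_pos":[70,0,0],"yaw":0.08},{"delta_pos":[110,0,2],"yaw":0.12},{"delta_pos":[150,2,4],"yaw":0.16},{"delta_pos":[190,2,6],"yaw":0.2},{"delta_pos":[230,4,6],"yaw":0.24},{"delta_pos":[270,4,8],"yaw":0.28},{"delta_pos":[310,4,8],"yaw":0.32},{"delta_pos":[350,4,8],"yaw":0.36},{"delta_pos":[380,4,8],"yaw":0.4},{"delta_pos":[393,4,8],"yaw":0.4},{"delta_pos":[393,4,8],"yaw":0.4}]' 128
python3 -m handwheel '[{"delta_pos":[0,0,0],"yaw":0},{"delta_pos":[0,0,0],"yaw":0},{"delta_pos":[0,0,0],"yaw":0}]'
python3 - <<'E'
from h import *
G['B']=(.5465,.3828,-.3); plan((.5465,.3828,.0235,1.27)); s,ss=chk('BA'); crop(ss,180,220,320,340,5,'s10.png')
for y in(-.0675,-.0225):
  r=fitblk(s,*rk(-.045,y),.1); print(inv(r),r[2]-TH,r[3])
E
```

```text
time: 23.65
tool_pos: [0.5456, 0.3843, 0.0968]
ee_rot: [-1.57, 0.001, 1.27]
wrist_force: [-0.1, -0.1, 0.5]
width: 0.047
time: 23.95
tool_pos: [0.5467, 0.3817, 0.0976]
ee_rot: [-1.571, 0.0, 1.265]
wrist_force: [0.0, 0.3, -0.1]
width: 0.0467
now [0.5467 0.3817 0.0976] psi 1.265 F [ 0.   0.3 -0.1] w 0.0467 t 23.9
[1.0, 74.1, 0.6] yaw -0.005 n>= 2
B top [0.5438, 0.405, 0.2826, 1987.2222] side [0.547, 0.3805, -0.3184, 598.75]
A top [0.5831, 0.4607, 0.1024, 2955.4167] side [0.5202, 0.4545, 0.1241, 567.0556]
[-0.04365124 -0.06216193] 0.10354590699041111 341.6111111111111
[-0.04281886 -0.02802716] 0.06773847444161665 354.0
```

View pics/s10.png

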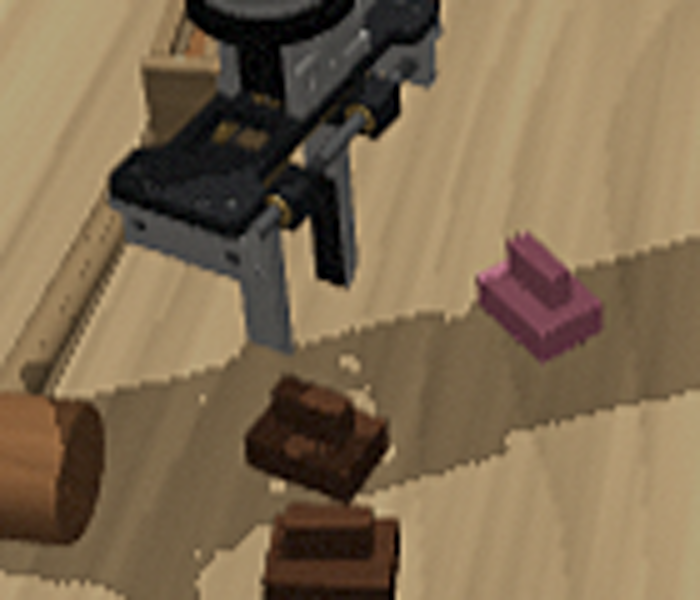

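```bash
python3 -m handwheel '[{"delta_pos":[0,20,0],"yaw":0},{"delta_pos":[0,40,0],"yaw":0},{"delta_pos":[0,50,0],"yaw":0},{"delta_pos":[0,56,0],"yaw":0},{"delta_pos":[0,56,0],"yaw":0}]'; python3 - <<'E'
from h import *
plan((.5465,.3825,.024,1.262))
E
```

```text
time: 24.55
tool_pos: [0.5459, 0.3827, 0.0406]
ee_rot: [-1.57, 0.001, 1.267]
wrist_force: [0.2, -0.2, -0.4]
width: 0.0467
now [0.5459 0.3827 0.0406] psi 1.267 F [ 0.2 -0.2 -0.4] w 0.0467 t 24.6
[-0.0, 16.6, -0.7] yaw 0.005 n>= 1
```

```bash
python3 -m handwheel '[{"delta_pos":[0,9,0],"yaw":0},{"delta_pos":[0,15,0],"yaw":0},{"delta_pos":[0,16,0],"yaw":0},{"delta_pos":[0,16,0],"yaw":0}]';python3 -m handwheel '[{"delta_pos":[0,0,0],"yaw":0},{"delta_pos":[0,0,0],"yaw":0},{"delta_pos":[0,0,0],"yaw":0},{"delta_pos":[0,0,0],"yaw":0},{"delta_pos":[0,0,0],"yaw":0},{"delta_pos":[0,0,0],"yaw":0},{"delta_pos":[0,0,0],"yaw":0},{"delta_pos":[0,0,0],"yaw":0}]' 255; python3 - <<'E'
from h import *
x,y=rk(-.045,.0225); plan((x,y,.085,1.671))
E
```

```text
time: 24.95
tool_pos: [0.546, 0.3832, 0.0251]
ee_rot: [-1.57, 0.0, 1.267]
wrist_force: [0.6, -0.1, 0.5]
width: 0.0473
time: 25.75
tool_pos: [0.5463, 0.3833, 0.0256]
ee_rot: [-1.571, -0.0, 1.267]
wrist_force: [0.3, 0.8, 0.5]
width: 0.0138
now [0.5463 0.3833 0.0256] psi 1.267 F [0.3 0.8 0.5] w 0.0138 t 25.8
[-316.5, -59.4, -141.8] yaw -0.404 n>= 8
```

```bash
python3 -m handwheel '[{"delta_pos":[0,-35,0],"yaw":0},{"delta_pos":[-15,-60,-7],"yaw":0},{"delta_pos":[-50,-60,-23],"yaw":-0.06},{"delta_pos":[-88,-60,-40],"yaw":-0.12},{"delta_pos":[-126,-60,-57],"yaw":-0.18},{"delta_pos":[-164,-60,-74],"yaw":-0.24},{"delta_pos":[-202,-60,-91],"yaw":-0.3},{"delta_pos":[-240,-60,-108],"yaw":-0.36},{"delta_pos":[-275,-60,-124],"yaw":-0.4},{"delta_pos":[-305,-60,-138],"yaw":-0.4},{"delta_pos":[-317,-60,-142],"yaw":-0.4},{"delta_pos":[-317,-60,-142],"yaw":-0.4}]'; python3 -m handwheel '[{"delta_pos":[0,0,0],"yaw":0},{"delta_pos":[0,0,0],"yaw":0},{"delta_pos":[0,0,0],"yaw":0}]';python3 - <<'E'
from h import *
s,ss=chk('A'); 
x,y=rk(-.045,.0225); plan((x,y,.0262,1.671)); crop(ss,180,140,320,260,5,'s11.png')
E
```

```text
time: 26.95
tool_pos: [0.5866, 0.0369, 0.0852]
ee_rot: [-1.57, -0.0, 1.664]
wrist_force: [-0.2, 1.1, 0.5]
width: 0.0136
time: 27.25
tool_pos: [0.5867, 0.0398, 0.0855]
ee_rot: [-1.571, -0.0, 1.669]
wrist_force: [1.1, 0.1, -0.4]
width: 0.0139
A top [0.5201, 0.457, 0.1109, 28.3056] side [0.5197, 0.4556, 0.1132, 22.8333]
now [0.5867 0.0394 0.0854] psi 1.669 F [ 0.   0.8 -1.3] w 0.014 t 27.4
[-0.5, 59.2, -0.2] yaw -0.002 n>= 2
```

View pics/s11.png

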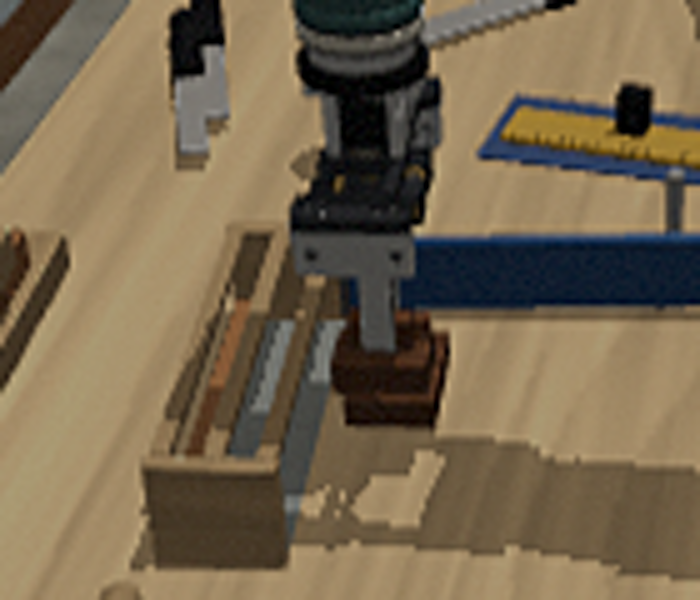

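B is held upright above its slot and the row beneath is intact. Lowering.

```bash
python3 -m handwheel '[{"delta_pos":[0,25,0],"yaw":0},{"delta_pos":[0,45,0],"yaw":0},{"delta_pos":[0,54,0],"yaw":0},{"delta_pos":[0,59,0],"yaw":0},{"delta_pos":[0,59,0],"yaw":0},{"delta_pos":[0,59,0],"yaw":0}]'; python3 -m handwheel '[{"delta_pos":[0,0,0],"yaw":0},{"delta_pos":[0,0,0],"yaw":0},{"delta_pos":[0,0,0],"yaw":0},{"delta_pos":[0,0,0],"yaw":0},{"delta_pos":[0,-10,0],"yaw":0},{"delta_pos":[0,-40,0],"yaw":0},{"delta_pos":[0,-75,0],"yaw":0},{"delta_pos":[0,-75,0],"yaw":0},{"delta_pos":[0,-75,0],"yaw":0}]' 172; python3 - <<'E'
from h import *
plan((.52,.4562,.1,1.682))
E
```

```text
time: 27.95
tool_pos: [0.5877, 0.0383, 0.0274]
ee_rot: [-1.573, 0.0, 1.667]
wrist_force: [0.2, -0.2, -0.1]
width: 0.0136
time: 28.85
tool_pos: [0.5878, 0.0382, 0.1032]
ee_rot: [-1.574, 0.001, 1.667]
wrist_force: [0.2, -0.5, -0.4]
width: 0.0309
now [0.5878 0.0382 0.1032] psi 1.667 F [ 0.2 -0.5 -0.4] w 0.0309 t 28.9
[422.6, 3.2, 27.3] yaw -0.015 n>= 9
```

```bash
python3 -m handwheel '[{"delta_pos":[30,0,2],"yaw":-0.01},{"delta_pos":[70,0,5],"yaw":-0.01},{"delta_pos":[110,0,7],"yaw":-0.01},{"delta_pos":[150,2,10],"yaw":-0.01},{"delta_pos":[190,2,12],"yaw":-0.01},{"delta_pos":[230,2,15],"yaw":-0.01},{"delta_pos":[270,2,17],"yaw":-0.01},{"delta_pos":[310,2,20],"yaw":-0.01},{"delta_pos":[350,2,23],"yaw":-0.01},{"delta_pos":[390,2,26],"yaw":-0.01},{"delta_pos":[418,2,27],"yaw":-0.01},{"delta_pos":[422,2,27],"yaw":-0.01}]' 100
python3 -m handwheel '[{"delta_pos":[0,0,0],"yaw":0},{"delta_pos":[0,0,0],"yaw":0},{"delta_pos":[0,0,0],"yaw":0},{"delta_pos":[0,20,0],"yaw":0},{"delta_pos":[0,30,0],"yaw":0},{"delta_pos":[0,30,0],"yaw":0}]'
python3 - <<'E'
from h import *
plan((.52,.4562,.024,1.682)); s,ss=chk('A'); crop(ss,180,220,320,340,5,'s12.png')
crop(s,210,105,350,205,5.5,'t12.png')
E
```

```text
time: 30.05
tool_pos: [0.517, 0.4583, 0.0966]
ee_rot: [-1.567, 0.001, 1.681]
wrist_force: [0.0, 0.1, -0.2]
width: 0.0573
time: 30.65
tool_pos: [0.5185, 0.4538, 0.0668]
ee_rot: [-1.567, 0.003, 1.676]
wrist_force: [-0.2, -0.3, 0.7]
width: 0.0572
now [0.5185 0.4538 0.0668] psi 1.676 F [-0.2 -0.3  0.7] w 0.0572 t 30.6
[2.3, 42.8, -1.7] yaw -0.006 n>= 1
A top [0.5162, 0.4673, 0.3157, 1880.3056] side [0.5202, 0.456, 0.105, 847.7778]
```

View pics/s12.png

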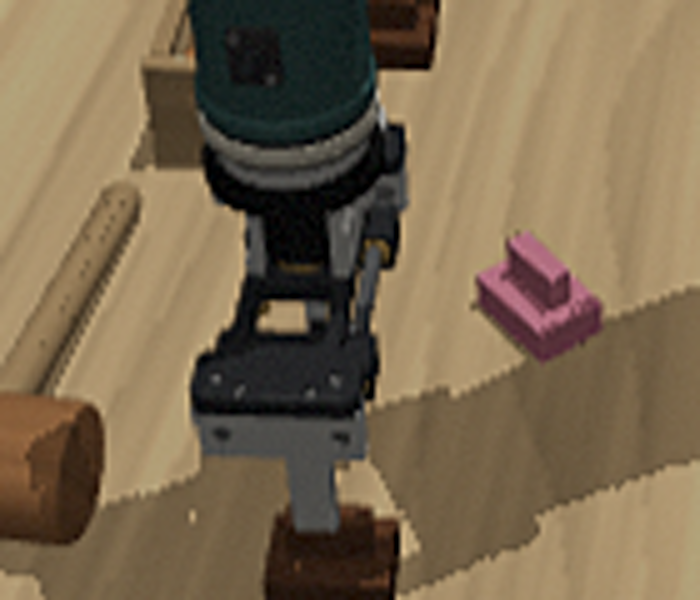

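View pics/t12.png

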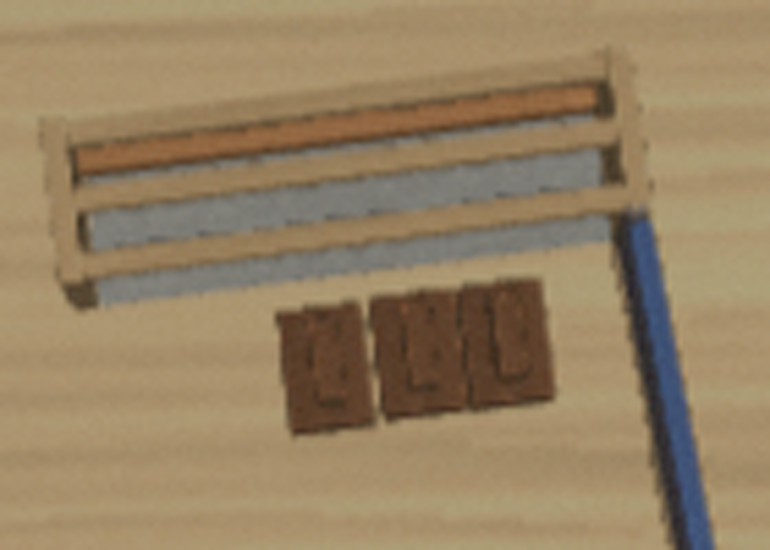

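The top view shows the three placed blocks in a near-straight row at crop x 280–550. The gripper is correctly over A. Now gripping A.

```bash
python3 -m handwheel '[{"delta_pos":[2,15,-1],"yaw":0},{"delta_pos":[2,30,-1],"yaw":0},{"delta_pos":[2,39,-1],"yaw":0},{"delta_pos":[2,42,-1],"yaw":0},{"delta_pos":[2,42,-1],"yaw":0}]'; python3 - <<'E'
from h import *
plan((.52,.4562,.024,1.682))
E
```

```text
time: 31.25
tool_pos: [0.5196, 0.4574, 0.026]
ee_rot: [-1.569, 0.001, 1.677]
wrist_force: [-0.2, 0.6, 0.1]
width: 0.0571
now [0.5196 0.4574 0.026 ] psi 1.677 F [-0.2  0.6  0.1] w 0.0571 t 31.2
[-1.2, 2.0, -0.3] yaw -0.005 n>= 1
```

```bash
python3 -m handwheel '[{"delta_pos":[0,1,0],"yaw":0},{"delta_pos":[0,1,0],"yaw":0},{"delta_pos":[0,1,0],"yaw":0},{"delta_pos":[0,1,0],"yaw":0},{"delta_pos":[0,1,0],"yaw":0},{"delta_pos":[0,1,0],"yaw":0},{"delta_pos":[0,1,0],"yaw":0},{"delta_pos":[0,1,0],"yaw":0},{"delta_pos":[0,1,0],"yaw":0}]' 255; python3 - <<'E'
from h import *
x,y=rk(-.045,.0675); plan((x,y,.085,1.671))
E
```

```text
time: 32.15
tool_pos: [0.5203, 0.4579, 0.0267]
ee_rot: [-1.571, -0.0, 1.677]
wrist_force: [0.7, 0.3, 0.9]
width: 0.0135
now [0.5203 0.4579 0.0267] psi 1.677 F [0.7 0.3 0.9] w 0.0135 t 32.1
[-378.7, -58.3, -22.2] yaw 0.006 n>= 8
```

```bash
python3 -m handwheel '[{"delta_pos":[0,-35,0],"yaw":0},{"delta_pos":[-20,-60,-1],"yaw":0},{"delta_pos":[-60,-60,-4],"yaw":0.01},{"delta_pos":[-105,-60,-6],"yaw":0.01},{"delta_pos":[-150,-60,-9],"yaw":0.01},{"delta_pos":[-195,-60,-12],"yaw":0.01},{"delta_pos":[-240,-60,-14],"yaw":0.01},{"delta_pos":[-285,-60,-17],"yaw":0.01},{"delta_pos":[-325,-59,-20],"yaw":0.01},{"delta_pos":[-360,-59,-22],"yaw":0.01},{"delta_pos":[-379,-59,-22],"yaw":0.01},{"delta_pos":[-379,-59,-22],"yaw":0.01}]'; python3 -m handwheel '[{"delta_pos":[0,0,0],"yaw":0},{"delta_pos":[0,0,0],"yaw":0},{"delta_pos":[0,0,0],"yaw":0}]';python3 - <<'E'
from h import *
x,y=rk(-.045,.0675); plan((x,y,.0275,1.671)); ss=snap('side'); crop(ss,180,140,320,260,5,'s13.png')
E
```

```text
time: 33.35
tool_pos: [0.5824, 0.0805, 0.0852]
ee_rot: [-1.57, 0.001, 1.663]
wrist_force: [0.0, 0.4, -0.4]
width: 0.0139
time: 33.65
tool_pos: [0.582, 0.0846, 0.0854]
ee_rot: [-1.571, -0.0, 1.669]
wrist_force: [0.4, -0.0, -0.1]
width: 0.0136
now [0.582  0.0846 0.0854] psi 1.669 F [ 0.4 -0.  -0.1] w 0.0136 t 33.6
[-1.0, 57.9, -0.3] yaw -0.002 n>= 2
```

View pics/s13.png

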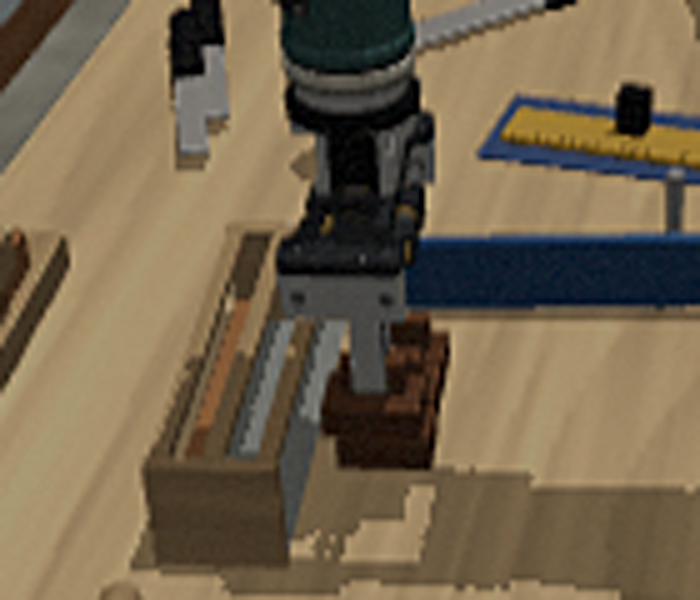

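```bash
python3 -m handwheel '[{"delta_pos":[0,25,0],"yaw":0},{"delta_pos":[0,45,0],"yaw":0},{"delta_pos":[0,54,0],"yaw":0},{"delta_pos":[0,58,0],"yaw":0},{"delta_pos":[0,58,0],"yaw":0},{"delta_pos":[0,58,0],"yaw":0}]'; python3 -m handwheel '[{"delta_pos":[0,0,0],"yaw":0},{"delta_pos":[0,0,0],"yaw":0},{"delta_pos":[0,0,0],"yaw":0},{"delta_pos":[0,0,0],"yaw":0},{"delta_pos":[0,-10,0],"yaw":0},{"delta_pos":[0,-40,0],"yaw":0},{"delta_pos":[0,-85,0],"yaw":0},{"delta_pos":[0,-125,0],"yaw":0},{"delta_pos":[0,-125,0],"yaw":0}]' 172; python3 - <<'E'
from h import *
s=snap('top'); ss=snap('side'); crop(ss,270,140,370,215,7,'s14.png'); crop(s,370,95,490,295,3,'t14.png')
# mat & rule from masks
f=6; im=cv2.resize(s['image'],None,fx=f,fy=f,interpolation=cv2.INTER_CUBIC); h=cv2.cvtColor(im,cv2.COLOR_RGB2HSV)
roi=np.zeros(h.shape[:2],bool); roi[155*f:262*f,395*f:460*f]=1
y=((h[...,0]>18)&(h[...,0]<32)&(h[...,1]>150)&roi)
b=((h[...,0]>100)&(h[...,0]<130)&(h[...,1]>80)&roi)
def quad(m,z):
    m=cv2.morphologyEx(m.astype(np.uint8),cv2.MORPH_OPEN,np.ones((7,7))); n,l,st,_=cv2.connectedComponentsWithStats(m); k=1+np.argmax(st[1:,4]); v,u=np.where(l==k)
    P=np.array([atz(s,(a+.5)/f-.5,(c+.5)/f-.5,z)[:2]*1000 for a,c in cv2.convexHull(np.stack([u,v],1).astype(np.int32))[:,0]],np.float32)
    return cv2.minAreaRect(P)
print('rule',quad(y,.009)); print('mat',quad(b|y,.003))
d=(h[...,2]<60)&roi; d[:195*f]=0; d[:214*f]*=True; d[214*f:]=0; d[:,:424*f]=0; d[:,444*f:]=0
v,u=np.where(d); print('grip px',u.min()/f,u.max()/f,v.min()/f,v.max()/f)
E
```

```text
time: 34.3
tool_pos: [0.5832, 0.0835, 0.0285]
ee_rot: [-1.573, 0.0, 1.667]
wrist_force: [-0.3, -0.4, -0.5]
width: 0.0137
time: 35.2
tool_pos: [0.5864, 0.0835, 0.1615]
ee_rot: [-1.586, 0.001, 1.667]
wrist_force: [0.1, -0.7, 0.6]
width: 0.0303
rule ((486.2966613769531, -386.1681213378906), (49.93840026855469, 197.57278442382812), 81.05931091308594)
mat ((486.7605895996094, -387.9688415527344), (50.154632568359375, 198.42828369140625), 81.0593032836914)
grip px 427.6666666666667 440.3333333333333 200.33333333333334 209.83333333333334
```

View pics/t14.png

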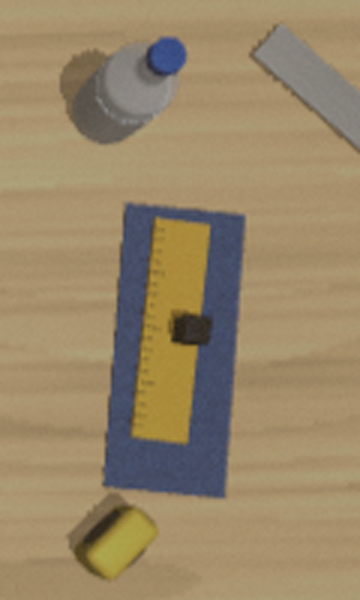

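View pics/s14.png

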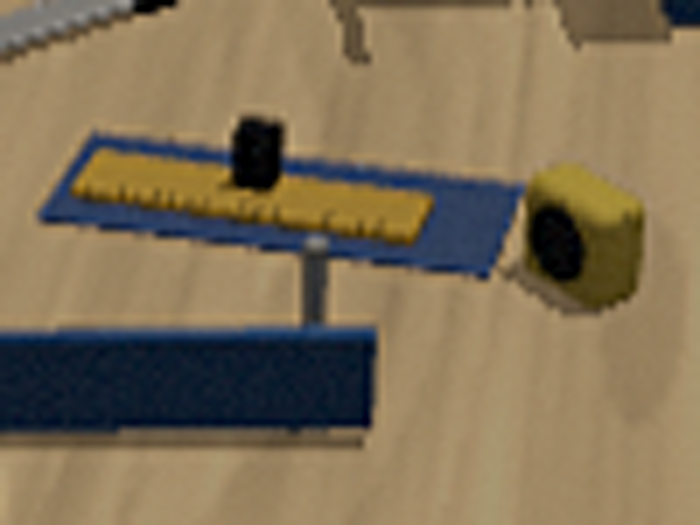

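```bash
python3 - <<'E'
from h import *
s=snap('top'); print('bottle base',atz(s,370+100/3,95+120/3,0),'cap',atz(s,370+167/3,95+55/3,.2),'tape',atz(s,370+117/3,95+540/3,.06))
plan((.4843,-.399,.16,-.156))
E
```

```text
bottle base [ 0.68115842 -0.33533549  0.        ] cap [ 0.68837601 -0.33827126  0.2       ] tape [ 0.30126048 -0.31721338  0.06      ]
now [0.582  0.0832 0.1525] psi 1.667 F [ 0.6 -0.4  0. ] w 0.0308 t 35.4
[-470.6, -7.5, 143.6] yaw 1.823 n>= 13
```

```bash
python3 -m handwheel '[{"delta_pos":[-30,-8,10],"yaw":0.12},{"delta_pos":[-70,-8,20],"yaw":0.26},{"delta_pos":[-110,-8,32],"yaw":0.4},{"delta_pos":[-150,-8,45],"yaw":0.54},{"delta_pos":[-190,-8,58],"yaw":0.68},{"delta_pos":[-230,-8,70],"yaw":0.82},{"delta_pos":[-270,-8,82],"yaw":0.96},{"delta_pos":[-310,-8,95],"yaw":1.1},{"delta_pos":[-350,-8,107],"yaw":1.24},{"delta_pos":[-390,-8,120],"yaw":1.38},{"delta_pos":[-430,-8,132],"yaw":1.52},{"delta_pos":[-455,-8,139],"yaw":1.66}]' 110; python3 - <<'E'
from h import *
plan((.4843,-.399,.16,-.156))
E
```

```text
time: 36.55
tool_pos: [0.4854, -0.3849, 0.1573]
ee_rot: [-1.568, 0.004, -0.001]
wrist_force: [0.7, 0.4, 0.3]
width: 0.0535
now [ 0.4854 -0.3849  0.1573] psi -0.001 F [0.7 0.4 0.3] w 0.0535 t 36.5
[-1.1, -2.7, -14.1] yaw 0.155 n>= 2
```

```bash
python3 -m handwheel '[{"delta_pos":[-1,0,-10],"yaw":0.08},{"delta_pos":[-1,0,-14],"yaw":0.155},{"delta_pos":[-1,0,-14],"yaw":0.155},{"delta_pos":[-1,30,-14],"yaw":0.155},{"delta_pos":[-1,60,-14],"yaw":0.155},{"delta_pos":[-1,80,-14],"yaw":0.155},{"delta_pos":[-1,95,-14],"yaw":0.155},{"delta_pos":[-1,95,-14],"yaw":0.155},{"delta_pos":[-1,95,-14],"yaw":0.155}]'; python3 - <<'E'
from h import *
plan((.4843,-.399,.017,-.156)); s=snap('side'); crop(s,270,120,370,195,7,'s15.png'); s=snap('top'); crop(s,370,145,490,285,4,'t15.png')
E
```

```text
time: 37.45
tool_pos: [0.4868, -0.3968, 0.0656]
ee_rot: [-1.571, 0.0, -0.147]
wrist_force: [0.5, -0.2, -0.7]
width: 0.0534
now [ 0.4868 -0.3968  0.0656] psi -0.147 F [ 0.5 -0.2 -0.7] w 0.0534 t 37.5
[-2.2, 48.6, -2.6] yaw 0.009 n>= 1
```

View pics/s15.png

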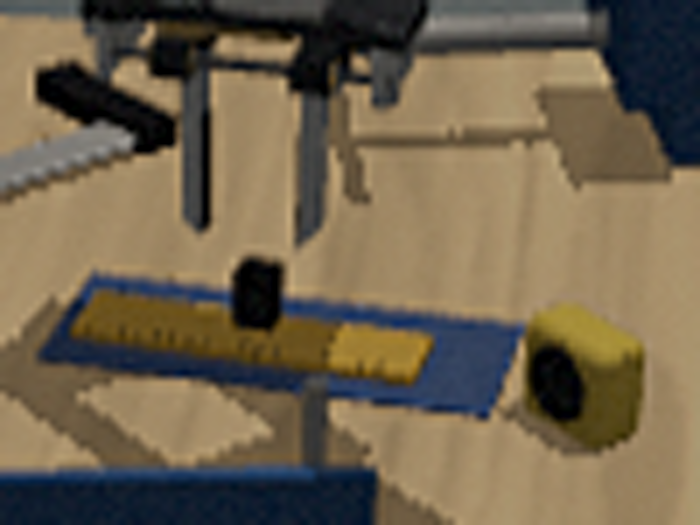

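View pics/t15.png

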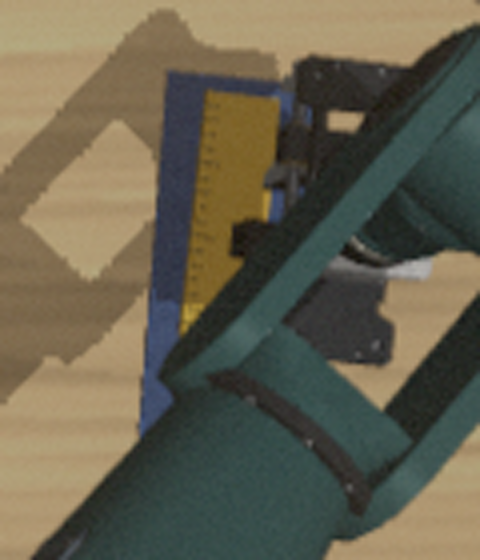

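The fingers are centred over the grip in the side view (198 and 312, grip at 258). Descending and gripping.

```bash
python3 -m handwheel '[{"delta_pos":[-2,15,-2.5],"yaw":0.008},{"delta_pos":[-2,30,-2.5],"yaw":0.008},{"delta_pos":[-2,40,-2.5],"yaw":0.008},{"delta_pos":[-2,46,-2.5],"yaw":0.008},{"delta_pos":[-2,48,-2.5],"yaw":0.008},{"delta_pos":[-2,48,-2.5],"yaw":0.008}]'; python3 - <<'E'
from h import *
plan((.4843,-.399,.017,-.156))
E
python3 -m handwheel '[{"delta_pos":[0,0,0],"yaw":0},{"delta_pos":[0,0,0],"yaw":0},{"delta_pos":[0,0,0],"yaw":0},{"delta_pos":[0,0,0],"yaw":0},{"delta_pos":[0,0,0],"yaw":0},{"delta_pos":[0,0,0],"yaw":0},{"delta_pos":[0,0,0],"yaw":0},{"delta_pos":[0,0,0],"yaw":0}]' 255
python3 - <<'E'
from h import *
x,y=rk(-.15,0); plan((.4843,-.399,.1,-.156),(x,y,.1,-1.47))
E
```

```text
time: 38.15
tool_pos: [0.4842, -0.399, 0.017]
ee_rot: [-1.57, 0.001, -0.156]
wrist_force: [-0.8, -0.0, -0.3]
width: 0.0531
now [ 0.4842 -0.399   0.017 ] psi -0.156 F [-0.8 -0.  -0.3] w 0.0531 t 38.1
[0.0, -0.0, 0.0] yaw 0.0 n>= 1
time: 38.95
tool_pos: [0.4846, -0.3993, 0.0179]
ee_rot: [-1.571, -0.001, -0.156]
wrist_force: [-0.1, 0.1, 2.0]
width: 0.0235
now [ 0.4846 -0.3993  0.0179] psi -0.156 F [-0.1  0.1  2. ] w 0.0235 t 39.0
[-0.3, -82.1, 0.3] yaw -0.0 n>= 2
[-62.8, -82.1, 400.5] yaw 1.314 n>= 9
```

```bash
python3 -m handwheel '[{"delta_pos":[0,-15,0],"yaw":0},{"delta_pos":[0,-40,0],"yaw":0},{"delta_pos":[0,-75,0],"yaw":0},{"delta_pos":[0,-105,0],"yaw":0},{"delta_pos":[-5,-110,30],"yaw":0.05},{"delta_pos":[-10,-110,65],"yaw":0.15},{"delta_pos":[-16,-110,105],"yaw":0.28},{"delta_pos":[-22,-110,145],"yaw":0.41},{"delta_pos":[-28,-110,185],"yaw":0.54},{"delta_pos":[-35,-110,225],"yaw":0.67},{"delta_pos":[-41,-110,265],"yaw":0.8},{"delta_pos":[-47,-110,300],"yaw":0.93}]'; python3 - <<'E'
from h import *
x,y=rk(-.145,0); plan((x,y,.13,-1.471))
E
```

```text
time: 40.15
tool_pos: [0.484, -0.0935, 0.1279]
ee_rot: [-1.571, 0.0, -1.091]
wrist_force: [0.6, 0.6, -1.7]
width: 0.0237
now [ 0.484  -0.0935  0.1279] psi -1.091 F [ 0.6  0.6 -1.7] w 0.0237 t 40.1
[-86.1, -2.1, 51.3] yaw 0.38 n>= 3
```

```bash
python3 -m handwheel '[{"delta_pos":[-30,0,16],"yaw":0.12},{"delta_pos":[-60,0,34],"yaw":0.26},{"delta_pos":[-86,0,51],"yaw":0.38},{"delta_pos":[-86,0,51],"yaw":0.38},{"delta_pos":[-86,0,51],"yaw":0.38},{"delta_pos":[-86,0,51],"yaw":0.38}]'; python3 - <<'E'
from h import *
x,y=rk(-.145,0); plan((x,y,.0185,-1.471)); s=snap('side'); crop(s,180,130,340,250,5,'s16.png'); s=snap('top'); crop(s,200,100,360,250,4,'t16.png')
E
```

```text
time: 40.75
tool_pos: [0.4895, 0.0035, 0.1276]
ee_rot: [-1.571, -0.001, -1.466]
wrist_force: [0.2, -1.3, -1.4]
width: 0.0237
now [0.4895 0.0035 0.1276] psi -1.466 F [ 0.2 -1.3 -1.4] w 0.0237 t 40.8
[-2.9, 109.1, 0.6] yaw 0.005 n>= 3
```

View pics/s16.png

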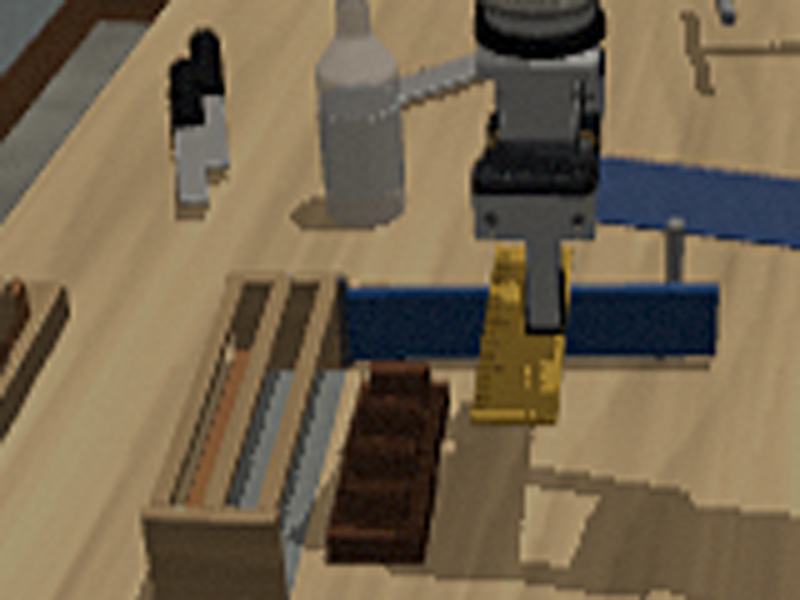

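View pics/t16.png

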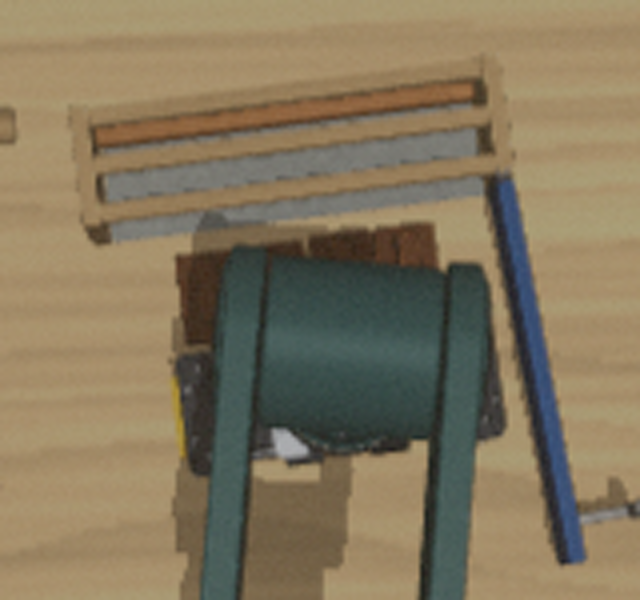

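Both views show the rule square behind the row of four and clear of the door. Lowering it to about 3 mm above the bench.

```bash
python3 -m handwheel '[{"delta_pos":[-3,30,0],"yaw":0.005},{"delta_pos":[-3,60,0],"yaw":0.005},{"delta_pos":[-3,85,0],"yaw":0.005},{"delta_pos":[-3,100,0],"yaw":0.005},{"delta_pos":[-3,107,0],"yaw":0.005},{"delta_pos":[-3,109,0],"yaw":0.005},{"delta_pos":[-3,109,0],"yaw":0.005},{"delta_pos":[-3,109,0],"yaw":0.005}]'; python3 - <<'E'
from h import *
plan((*rk(-.107,0),.0185,-1.471),(*rk(-.032,0),.0185,-1.471)); s=snap('side'); crop(s,200,170,320,260,6,'s17.png')
E
```

```text
time: 41.65
tool_pos: [0.4903, 0.007, 0.0197]
ee_rot: [-1.568, -0.001, -1.471]
wrist_force: [-0.0, -0.5, -0.8]
width: 0.0238
now [0.4903 0.007  0.0197] psi -1.471 F [-0.  -0.5 -0.8] w 0.0238 t 41.6
[0.4, 1.2, 37.4] yaw -0.0 n>= 1
[0.4, 1.2, 112.4] yaw -0.0 n>= 3
```

View pics/s17.png

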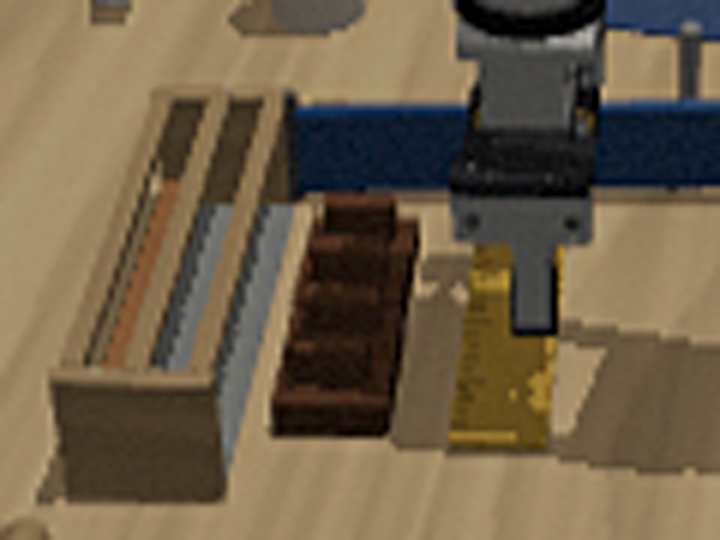

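```bash
python3 -m handwheel '[{"delta_pos":[0,0.5,8],"yaw":0},{"delta_pos":[0,0.5,18],"yaw":0},{"delta_pos":[0,0.5,26],"yaw":0},{"delta_pos":[0,0.5,33],"yaw":0},{"delta_pos":[0,0.5,40],"yaw":0},{"delta_pos":[0,0.5,47],"yaw":0},{"delta_pos":[0,0.5,54],"yaw":0},{"delta_pos":[0,0.5,61],"yaw":0},{"delta_pos":[0,0.5,68],"yaw":0},{"delta_pos":[0,0.5,75],"yaw":0},{"delta_pos":[0,0.5,82],"yaw":0},{"delta_pos":[0,0.5,82],"yaw":0}]'; python3 - <<'E'
from h import *
plan((*rk(-.032,0),.0185,-1.471)); s=snap('side'); crop(s,200,170,320,260,6,'s18.png'); s=snap('top'); crop(s,200,100,360,250,4,'t18.png')
E
```

```text
time: 42.9
tool_pos: [0.5723, 0.0155, 0.0182]
ee_rot: [-1.569, -0.0, -1.471]
wrist_force: [0.6, 0.2, -1.4]
width: 0.0238
now [0.5723 0.0155 0.0182] psi -1.471 F [ 0.6  0.2 -1.4] w 0.0238 t 42.9
[0.7, -0.3, 29.9] yaw 0.0 n>= 1
```

View pics/s18.png

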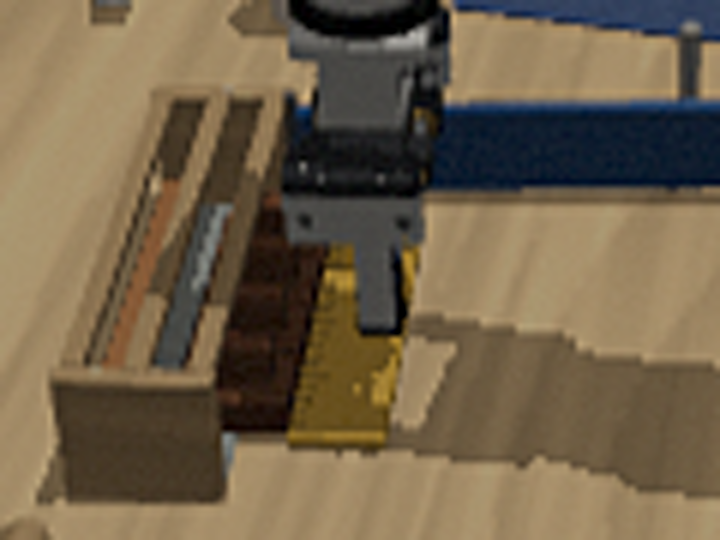

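View pics/t18.png

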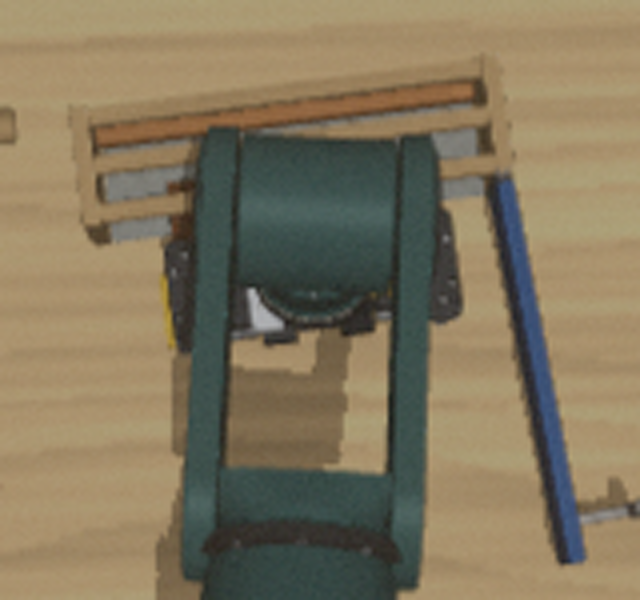

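The row is sliding in square ahead of the rule. I'll push the last part slowly and watch the force.

```bash
python3 -m handwheel '[{"delta_pos":[0,0,6],"yaw":0},{"delta_pos":[0,0,12],"yaw":0},{"delta_pos":[0,0,17],"yaw":0},{"delta_pos":[0,0,21],"yaw":0},{"delta_pos":[0,0,24],"yaw":0},{"delta_pos":[0,0,26],"yaw":0},{"delta_pos":[0,0,27],"yaw":0},{"delta_pos":[0,0,27],"yaw":0},{"delta_pos":[0,0,27],"yaw":0}]'; python3 - <<'E'
from h import *
plan((*rk(-.032,0),.0185,-1.471))
E
```

```text
time: 43.9
tool_pos: [0.598, 0.0182, 0.0179]
ee_rot: [-1.57, -0.0, -1.471]
wrist_force: [-0.5, -0.5, -2.2]
width: 0.0235
now [0.598  0.0182 0.0179] psi -1.471 F [-0.5 -0.5 -2.2] w 0.0235 t 43.9
[0.8, -0.6, 4.1] yaw -0.0 n>= 1
```

```bash
python3 -m handwheel '[{"delta_pos":[0,0,1],"yaw":0},{"delta_pos":[0,0,2],"yaw":0},{"delta_pos":[0,0,3],"yaw":0},{"delta_pos":[0,0,3],"yaw":0}]';  python3 -m handwheel '[{"delta_pos":[0,0,1],"yaw":0},{"delta_pos":[0,0,2],"yaw":0},{"delta_pos":[0,0,2],"yaw":0}]'; python3 - <<'E'
from h import *
plan((*rk(-.032,0),.0185,-1.471))
E
```

```text
time: 44.3
tool_pos: [0.6009, 0.0185, 0.0179]
ee_rot: [-1.571, -0.0, -1.471]
wrist_force: [-1.8, -0.9, -2.2]
width: 0.0234
time: 44.6
tool_pos: [0.603, 0.0187, 0.0179]
ee_rot: [-1.57, -0.0, -1.471]
wrist_force: [-0.4, 0.4, -1.6]
width: 0.0237
now [0.603  0.0187 0.0179] psi -1.471 F [-0.4  0.4 -1.6] w 0.0237 t 44.6
[0.8, -0.6, -0.9] yaw 0.0 n>= 1
```

```bash
for i in 1 2; do python3 -m handwheel '[{"delta_pos":[0,0,1],"yaw":0},{"delta_pos":[0,0,1],"yaw":0},{"delta_pos":[0,0,1],"yaw":0}]'; done; python3 - <<'E'
from h import *
s=snap('side'); crop(s,200,170,320,260,6,'s19.png'); plan(); s=snap('top'); crop(s,200,100,360,250,4,'t19.png')
E
```

```text
time: 44.9
tool_pos: [0.6039, 0.0188, 0.0179]
ee_rot: [-1.57, -0.0, -1.471]
wrist_force: [-0.3, -0.2, -2.8]
width: 0.0238
time: 45.2
tool_pos: [0.6047, 0.0188, 0.018]
ee_rot: [-1.571, -0.0, -1.471]
wrist_force: [-1.0, -0.5, -1.6]
width: 0.0236
now [0.6047 0.0188 0.0179] psi -1.471 F [-0.9  0.1 -1.7] w 0.024 t 45.2
```

View pics/s19.png

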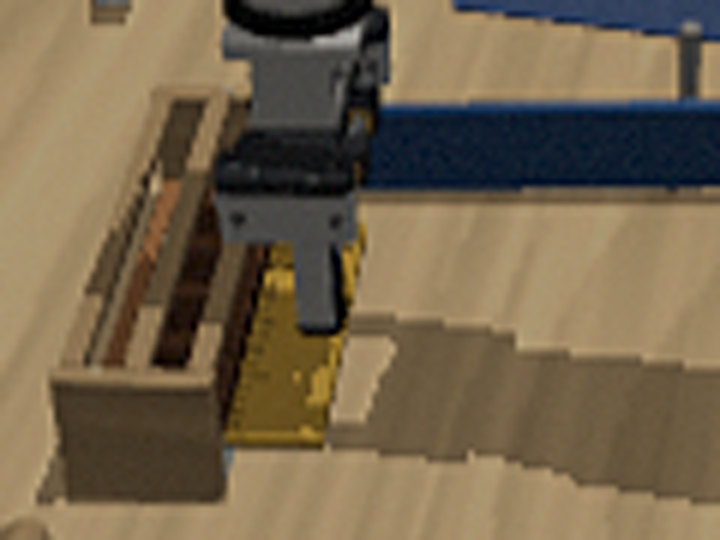

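View pics/t19.png

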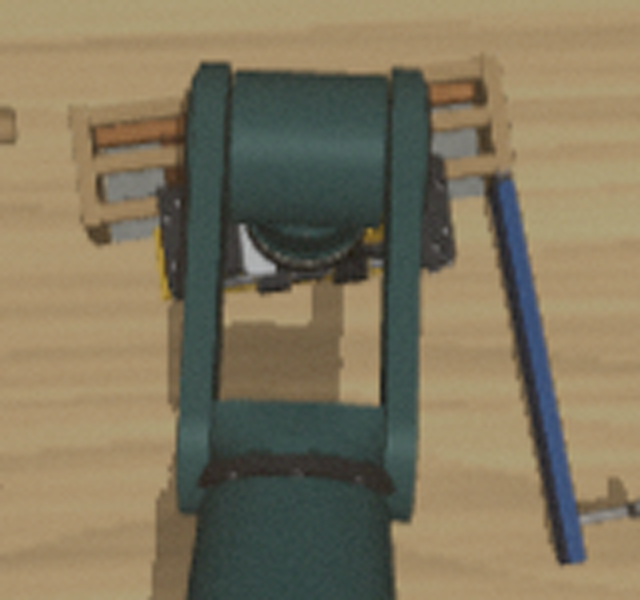

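```bash
for i in 1 2 3; do python3 -m handwheel '[{"delta_pos":[0,0,1],"yaw":0},{"delta_pos":[0,0,1],"yaw":0},{"delta_pos":[0,0,1],"yaw":0}]'|egrep 'pos|force'; done
```

```text
tool_pos: [0.6047, 0.0188, 0.018]
wrist_force: [-5.7, 0.1, 0.9]
tool_pos: [0.6048, 0.0189, 0.0179]
wrist_force: [-6.9, -0.7, 2.0]
tool_pos: [0.6048, 0.0189, 0.0178]
wrist_force: [-9.8, -1.9, 4.0]
```

```bash
python3 -m handwheel '[{"delta_pos":[0,0,1],"yaw":0},{"delta_pos":[0,0,2],"yaw":0},{"delta_pos":[0,0,2],"yaw":0},{"delta_pos":[0,0,2],"yaw":0}]'; python3 - <<'E'
from h import *
o=robot.get_obs(); print(o['wrist_torque'],o['wrist_force'])
s=snap('side'); crop(s,205,180,275,245,8,'s20.png')
E
```

```text
time: 46.6
tool_pos: [0.6049, 0.0189, 0.0176]
ee_rot: [-1.582, 0.0, -1.471]
wrist_force: [-13.9, -2.5, 6.6]
width: 0.0237
[-0.29625061  2.54432429  0.03781047] [-13.91105105  -2.54911062   6.64376953]
```

View pics/s20.png

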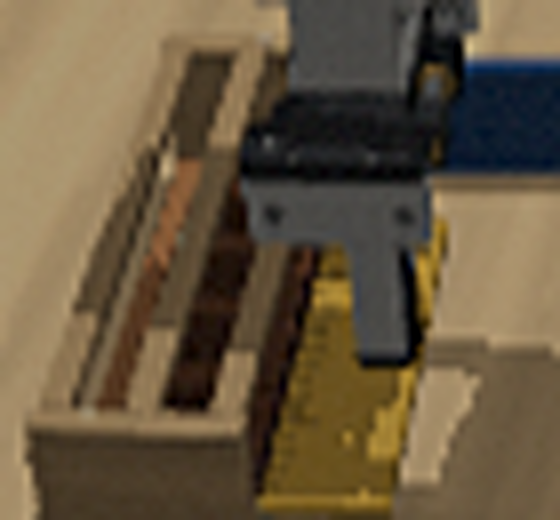

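Contact holds at 14 N with no yaw moment, and the blocks line up under the slats. Backing off straight, then lifting for a clear view.

```bash
python3 -m handwheel '[{"delta_pos":[0,0,-3],"yaw":0},{"delta_pos":[0,0,-6],"yaw":0},{"delta_pos":[0,0,-10],"yaw":0},{"delta_pos":[0,0,-20],"yaw":0},{"delta_pos":[0,0,-40],"yaw":0},{"delta_pos":[0,0,-70],"yaw":0},{"delta_pos":[0,0,-105],"yaw":0},{"delta_pos":[0,0,-135],"yaw":0},{"delta_pos":[0,-20,-150],"yaw":0},{"delta_pos":[0,-60,-160],"yaw":0},{"delta_pos":[0,-100,-165],"yaw":0},{"delta_pos":[0,-112,-165],"yaw":0}]'; python3 - <<'E'
from h import *
s=snap('side'); crop(s,200,165,300,245,7,'s21.png'); plan((.4675,-.4046,.13,-.126)); s=snap('top'); crop(s,200,100,340,205,5.5,'t21.png')
E
```

```text
time: 47.85
tool_pos: [0.4478, 0.0026, 0.1351]
ee_rot: [-1.56, -0.002, -1.471]
wrist_force: [0.3, 0.5, -0.4]
width: 0.0238
now [0.4483 0.0026 0.1351] psi -1.471 F [ 1.6 -0.8  0.2] w 0.0234 t 47.9
[407.1, 5.1, -21.4] yaw -1.345 n>= 9
```

View pics/s21.png

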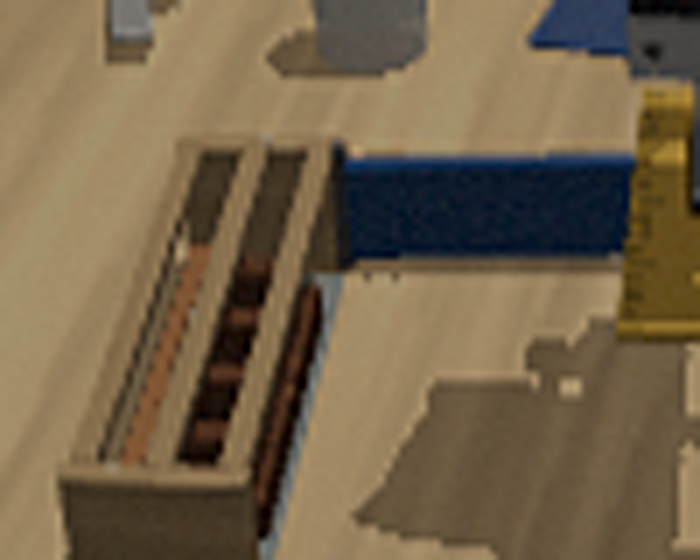

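View pics/t21.png

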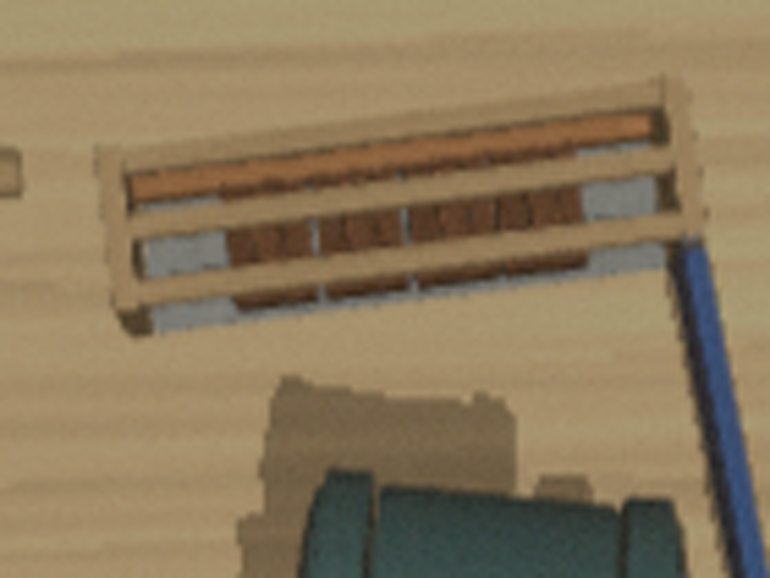

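The top view shows all four blocks in one straight row flush against the orange back rail, with two narrow gaps at crop x 316 and 406. Now carrying the rule back over the mat.

```bash
python3 -m handwheel '[{"delta_pos":[30,0,-2],"yaw":-0.1},{"delta_pos":[70,0,-4],"yaw":-0.22},{"delta_pos":[110,0,-6],"yaw":-0.35},{"delta_pos":[150,0,-8],"yaw":-0.48},{"delta_pos":[190,0,-10],"yaw":-0.61},{"delta_pos":[230,0,-12],"yaw":-0.74},{"delta_pos":[270,0,-14],"yaw":-0.87},{"delta_pos":[310,0,-16],"yaw":-1.0},{"delta_pos":[350,0,-18],"yaw":-1.13},{"delta_pos":[385,0,-20],"yaw":-1.26},{"delta_pos":[404,0,-21],"yaw":-1.34},{"delta_pos":[407,0,-21],"yaw":-1.345}]';  python3 -m handwheel '[{"delta_pos":[0,0,0],"yaw":0},{"delta_pos":[0,0,0],"yaw":0},{"delta_pos":[0,40,0],"yaw":0},{"delta_pos":[0,80,0],"yaw":0},{"delta_pos":[0,80,0],"yaw":0},{"delta_pos":[0,80,0],"yaw":0}]'; python3 - <<'E'
from h import *
plan((.4675,-.4046,.0185,-.126)); s=snap('side'); crop(s,270,120,370,195,7,'s22.png'); s=snap('top'); crop(s,370,145,490,285,4,'t22.png')
E
```

```text
time: 49.15
tool_pos: [0.4638, -0.4055, 0.1256]
ee_rot: [-1.568, 0.005, -0.129]
wrist_force: [0.5, -0.6, -2.1]
width: 0.0239
time: 49.75
tool_pos: [0.4651, -0.4027, 0.0498]
ee_rot: [-1.569, 0.001, -0.125]
wrist_force: [1.5, -0.3, -1.8]
width: 0.0238
now [ 0.4651 -0.4027  0.0498] psi -0.125 F [ 1.5 -0.3 -1.8] w 0.0238 t 49.8
[2.6, 31.3, -1.6] yaw 0.001 n>= 1
```

View pics/s22.png

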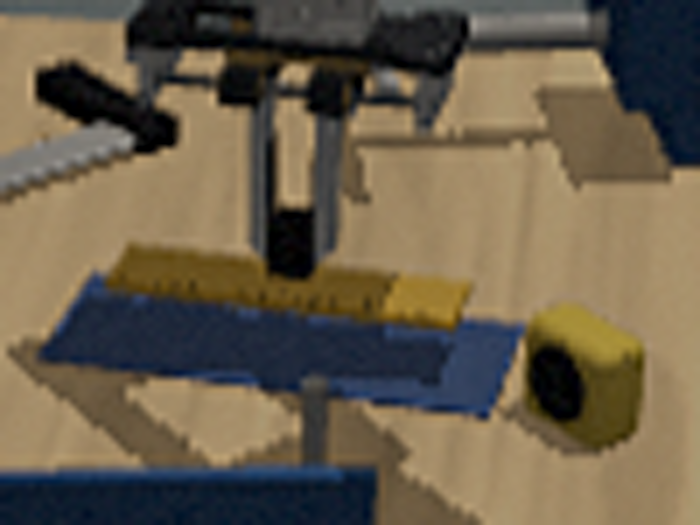

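View pics/t22.png

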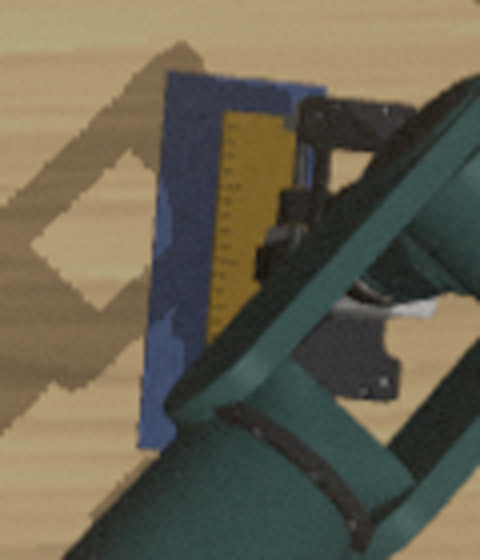

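The rule hangs level over the mat and parallel to it. Lowering and releasing.

```bash
python3 -m handwheel '[{"delta_pos":[2,12,-1.5],"yaw":0},{"delta_pos":[2,22,-1.5],"yaw":0},{"delta_pos":[2,28,-1.5],"yaw":0},{"delta_pos":[2,31,-1.5],"yaw":0},{"delta_pos":[2,31.5,-1.5],"yaw":0},{"delta_pos":[2,31.5,-1.5],"yaw":0}]'; python3 - <<'E'
from h import *
plan((.4675,-.4046,.0178,-.126))
E
```

```text
time: 50.45
tool_pos: [0.467, -0.406, 0.0184]
ee_rot: [-1.571, -0.0, -0.126]
wrist_force: [0.0, 0.1, -1.5]
width: 0.0237
now [ 0.467  -0.406   0.0184] psi -0.126 F [ 0.   0.1 -1.5] w 0.0237 t 50.5
[0.3, 0.6, 1.4] yaw -0.0 n>= 1
```

```bash
python3 -m handwheel '[{"delta_pos":[0,0.5,0],"yaw":0},{"delta_pos":[0,0.5,0],"yaw":0},{"delta_pos":[0,0.5,0],"yaw":0},{"delta_pos":[0,0.5,0],"yaw":0}]'; python3 -m handwheel '[{"delta_pos":[0,0,0],"yaw":0},{"delta_pos":[0,0,0],"yaw":0},{"delta_pos":[0,0,0],"yaw":0},{"delta_pos":[0,0,0],"yaw":0},{"delta_pos":[0,0,0],"yaw":0},{"delta_pos":[0,-10,0],"yaw":0},{"delta_pos":[0,-40,0],"yaw":0},{"delta_pos":[0,-80,0],"yaw":0},{"delta_pos":[0,-120,0],"yaw":0},{"delta_pos":[0,-120,0],"yaw":0}]' 130; python3 - <<'E'
from h import *
s=snap('side'); crop(s,270,120,370,195,7,'s23.png'); plan((.43,-.195,.14,-.126)); s=snap('top'); crop(s,200,100,500,300,2.6,'t23.png')
E
```

```text
time: 50.85
tool_pos: [0.467, -0.4059, 0.0181]
ee_rot: [-1.571, -0.0, -0.126]
wrist_force: [0.5, 0.6, -1.6]
width: 0.0237
time: 51.85
tool_pos: [0.4699, -0.4089, 0.1472]
ee_rot: [-1.58, -0.012, -0.126]
wrist_force: [-0.4, -0.3, 1.2]
width: 0.0459
now [ 0.4688 -0.4077  0.1436] psi -0.126 F [ 0.3 -0.2 -0.2] w 0.0457 t 51.9
[-65.2, 3.6, 206.2] yaw 0.0 n>= 5
```

View pics/s23.png

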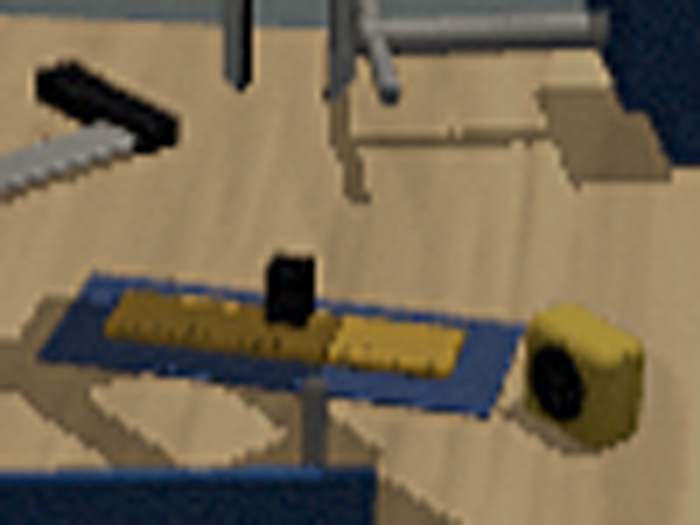

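View pics/t23.png

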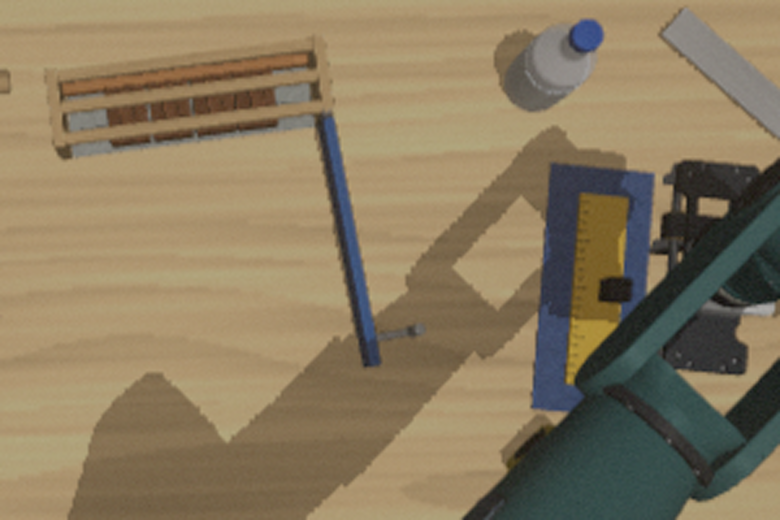

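The rule lies flat and centred on the mat. Returning to the handle, seen at full-image pixel (361,227).

```bash
python3 - <<'E'
from h import *
s=snap('top'); print(atz(s,200+418/2.6,100+330/2.6,.088)); plan((.4305,-.194,.13,-.304))
E
```

```text
[ 0.42783168 -0.19288664  0.088     ]
now [ 0.4668 -0.4057  0.1381] psi -0.126 F [ 0.4  0.5 -1.1] w 0.0461 t 52.0
[-62.6, 8.1, 205.5] yaw 0.178 n>= 5
```

```bash
python3 -m handwheel '[{"delta_pos":[-12,2,35],"yaw":0.04},{"delta_pos":[-25,4,75],"yaw":0.08},{"delta_pos":[-37,6,115],"yaw":0.12},{"delta_pos":[-49,8,155],"yaw":0.16},{"delta_pos":[-58,8,190],"yaw":0.178},{"delta_pos":[-63,8,205],"yaw":0.178},{"delta_pos":[-63,8,205],"yaw":0.178},{"delta_pos":[-63,8,205],"yaw":0.178}]'; python3 - <<'E'
from h import *
plan((.430,-.1935,.0575,-.304)); s=snap('side'); crop(s,240,110,360,210,6,'s24.png')
E
```

```text
time: 52.8
tool_pos: [0.4301, -0.1952, 0.1293]
ee_rot: [-1.572, 0.001, -0.304]
wrist_force: [-0.4, -0.3, -0.3]
width: 0.0464
now [ 0.4301 -0.1952  0.1293] psi -0.304 F [-0.4 -0.3 -0.3] w 0.0464 t 52.8
[-0.6, 71.8, 1.6] yaw 0.0 n>= 2
```

View pics/s24.png

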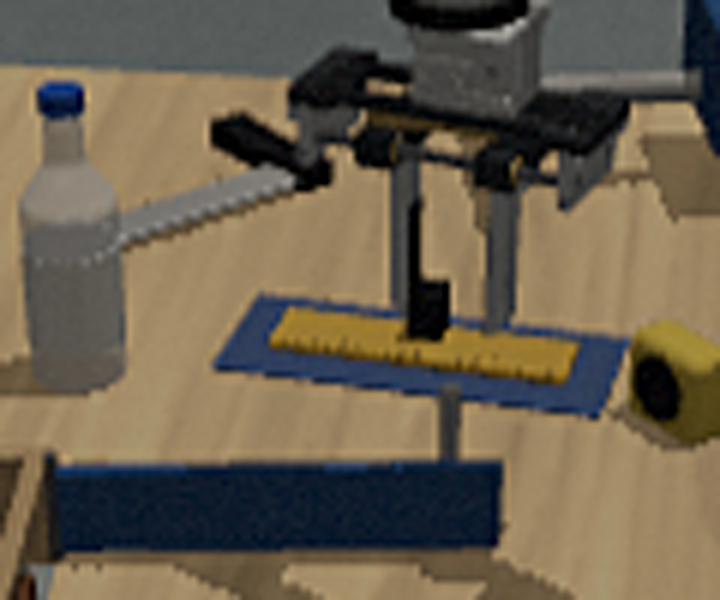

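The side view shows the fingers straddling the post (fingers at 402 and 503, post at 451). Descending and gripping.

```bash
python3 -m handwheel '[{"delta_pos":[0,20,1.5],"yaw":0},{"delta_pos":[0,40,1.5],"yaw":0},{"delta_pos":[0,58,1.5],"yaw":0},{"delta_pos":[0,69,1.5],"yaw":0},{"delta_pos":[0,71.5,1.5],"yaw":0},{"delta_pos":[0,71.5,1.5],"yaw":0}]'; python3 -m handwheel '[{"delta_pos":[0,0,0],"yaw":0},{"delta_pos":[0,0,0],"yaw":0},{"delta_pos":[0,0,0],"yaw":0},{"delta_pos":[0,0,0],"yaw":0},{"delta_pos":[0,0,0],"yaw":0},{"delta_pos":[0,0,0],"yaw":0},{"delta_pos":[0,0,0],"yaw":0}]' 255;  cat >> h.py <<'E'
O=np.array([.6355,.021])
def arc(angs,r=.2346,k=.7):
    o=robot.get_obs(); p=o['tool_pos'][:2]; H=rk(0,-.13); a=np.arctan2(*(p-H)[::-1])%(2*np.pi); b=np.arctan2(.230,-.052)+TH
    rr=np.linalg.norm(p-H); print('r',rr,'door',a-b)
    plan(*[(*(H+r*np.array([np.cos(t+b),np.sin(t+b)])),o['tool_pos'][2],o['ee_rot'][2]+(t+b-a)*k) for t in angs])
E
python3 - <<'E'
from h import *
arc(np.arange(1.54,.68,-.09))
E
```

```text
time: 53.45
tool_pos: [0.4307, -0.1938, 0.0583]
ee_rot: [-1.571, 0.0, -0.305]
wrist_force: [-0.6, -0.9, -0.7]
width: 0.0463
time: 54.15
tool_pos: [0.4305, -0.1933, 0.0588]
ee_rot: [-1.571, 0.0, -0.304]
wrist_force: [-1.8, -0.3, 2.5]
width: 0.0115
r 0.2339311455508092 door 1.6202796747341228
now [ 0.4305 -0.1933  0.0588] psi -0.304 F [-1.8 -0.3  2.5] w 0.0115 t 54.1
[-11.7, -0.0, 14.7] yaw 0.056 n>= 1
[-22.7, -0.0, 32.7] yaw 0.119 n>= 1
[-32.1, -0.0, 51.6] yaw 0.182 n>= 2
[-39.8, -0.0, 71.3] yaw 0.245 n>= 2
[-45.6, -0.0, 91.6] yaw 0.308 n>= 3
[-49.6, -0.0, 112.3] yaw 0.371 n>= 3
[-51.7, -0.0, 133.3] yaw 0.434 n>= 3
[-51.9, -0.0, 154.4] yaw 0.497 n>= 4
[-50.3, -0.0, 175.5] yaw 0.56 n>= 4
[-46.7, -0.0, 196.3] yaw 0.623 n>= 5
```

```bash
python3 -m handwheel '[{"delta_pos":[-11.5,0,14.5],"yaw":0.06},{"delta_pos":[-22.5,0,32.5],"yaw":0.12},{"delta_pos":[-32,0,51.5],"yaw":0.18},{"delta_pos":[-39.5,0,71],"yaw":0.245},{"delta_pos":[-45.5,0,91.5],"yaw":0.31},{"delta_pos":[-49.5,0,112],"yaw":0.37},{"delta_pos":[-51.5,0,133],"yaw":0.43},{"delta_pos":[-51.5,0,154],"yaw":0.5},{"delta_pos":[-50,0,175],"yaw":0.56},{"delta_pos":[-46.5,0,196],"yaw":0.62},{"delta_pos":[-46.5,0,196],"yaw":0.62},{"delta_pos":[-46.5,0,196],"yaw":0.62}]'; python3 - <<'E'
from h import *
arc(np.arange(.66,-.04,-.07))
E
```

```text
time: 55.35
tool_pos: [0.4446, 0.0082, 0.0587]
ee_rot: [-1.571, 0.001, -0.922]
wrist_force: [-3.5, 1.9, 4.5]
width: 0.0112
r 0.2348230428682404 door 0.7291068385242703
now [0.4446 0.0082 0.0587] psi -0.922 F [-3.5  1.9  4.5] w 0.0112 t 55.4
[-5.6, -0.0, 15.2] yaw 0.048 n>= 1
[-10.4, -0.0, 30.9] yaw 0.097 n>= 1
[-14.2, -0.0, 46.9] yaw 0.146 n>= 1
[-16.8, -0.0, 63.1] yaw 0.195 n>= 2
[-18.2, -0.0, 79.5] yaw 0.244 n>= 2
[-18.5, -0.0, 95.9] yaw 0.293 n>= 2
[-17.6, -0.0, 112.3] yaw 0.342 n>= 3
[-15.7, -0.0, 128.6] yaw 0.391 n>= 3
[-12.5, -0.0, 144.7] yaw 0.44 n>= 3
[-8.3, -0.0, 160.6] yaw 0.489 n>= 4
```

```bash
python3 -m handwheel '[{"delta_pos":[-5.5,0,15],"yaw":0.05},{"delta_pos":[-10.5,0,31],"yaw":0.1},{"delta_pos":[-14,0,47],"yaw":0.15},{"delta_pos":[-17,0,63],"yaw":0.195},{"delta_pos":[-18,0,79.5],"yaw":0.245},{"delta_pos":[-18.5,0,96],"yaw":0.29},{"delta_pos":[-17.5,0,112],"yaw":0.34},{"delta_pos":[-15.5,0,128.5],"yaw":0.39},{"delta_pos":[-12.5,0,144.5],"yaw":0.44},{"delta_pos":[-12.5,0,144.5],"yaw":0.44},{"delta_pos":[-12.5,0,144.5],"yaw":0.44}]'; python3 - <<'E'
from h import *
arc([.05,.03,.02,.01,0,-.01,-.02]); s=snap('top'); crop(s,200,100,340,205,5.5,'t25.png')
E
```

```text
time: 56.45
tool_pos: [0.5522, 0.107, 0.0587]
ee_rot: [-1.571, 0.006, -1.363]
wrist_force: [-3.3, 6.8, 2.9]
width: 0.0113
r 0.2358785593907411 door 0.09808820210235103
now [0.5522 0.107  0.0587] psi -1.363 F [-3.3  6.8  2.9] w 0.0113 t 56.5
[-0.9, -0.0, 11.4] yaw 0.034 n>= 1
[-1.6, -0.0, 16.0] yaw 0.048 n>= 1
[-1.9, -0.0, 18.3] yaw 0.055 n>= 1
[-2.2, -0.0, 20.6] yaw 0.062 n>= 1
[-2.5, -0.0, 23.0] yaw 0.069 n>= 1
[-2.8, -0.0, 25.3] yaw 0.076 n>= 1
[-3.0, -0.0, 27.6] yaw 0.083 n>= 1
```

View pics/t25.png

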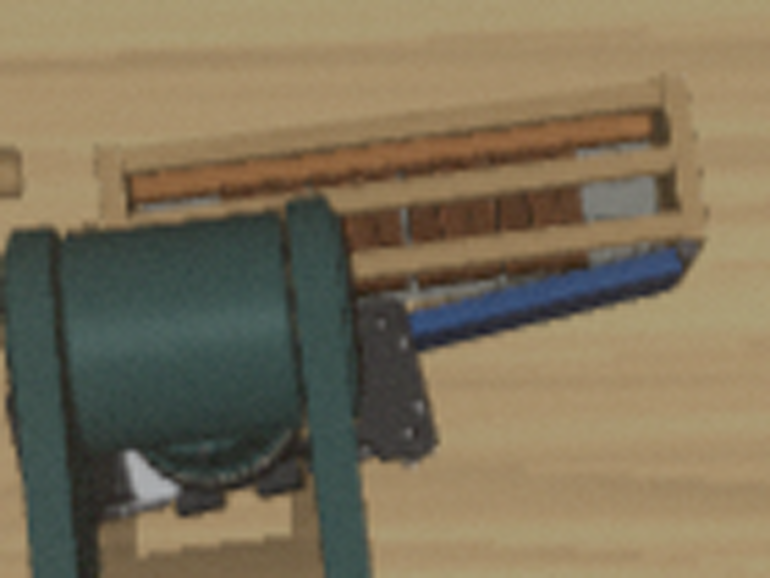

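```bash
python3 -m handwheel '[{"delta_pos":[-0.5,0,6],"yaw":0.02},{"delta_pos":[-1,0,11.5],"yaw":0.035},{"delta_pos":[-1.5,0,16],"yaw":0.05},{"delta_pos":[-1.5,0,16],"yaw":0.05}]'; python3 -m handwheel '[{"delta_pos":[-0.3,0,2.3],"yaw":0.007},{"delta_pos":[-0.6,0,4.6],"yaw":0.014},{"delta_pos":[-0.6,0,4.6],"yaw":0.014},{"delta_pos":[-0.6,0,4.6],"yaw":0.014}]'; python3 - <<'E'
from h import *
arc([0,-.01])
E
```

```text
time: 56.9
tool_pos: [0.5671, 0.1132, 0.0587]
ee_rot: [-1.572, 0.009, -1.413]
wrist_force: [-4.6, 10.0, 3.8]
width: 0.0112
time: 57.3
tool_pos: [0.5712, 0.1146, 0.0587]
ee_rot: [-1.572, 0.009, -1.427]
wrist_force: [-4.1, 11.2, 3.7]
width: 0.0113
r 0.23600491082932484 door 0.0111774487146723
now [0.5712 0.1146 0.0587] psi -1.427 F [-4.1 11.2  3.7] w 0.0113 t 57.3
[0.9, -0.0, 2.8] yaw 0.008 n>= 1
[0.5, -0.0, 5.2] yaw 0.015 n>= 1
```

```bash
python3 -m handwheel '[{"delta_pos":[-1.5,0,2.5],"yaw":0.007},{"delta_pos":[-1.5,0,2.5],"yaw":0.007}]';python3 -m handwheel '[{"delta_pos":[-1,0,2],"yaw":0.007},{"delta_pos":[-1,0,2],"yaw":0.007}]'; python3 - <<'E'
from h import *
arc([0,-.01])
E
```

```text
time: 57.5
tool_pos: [0.5739, 0.1156, 0.0587]
ee_rot: [-1.571, 0.007, -1.434]
wrist_force: [-2.9, 8.7, 4.0]
width: 0.0112
time: 57.7
tool_pos: [0.5759, 0.1163, 0.0587]
ee_rot: [-1.571, 0.006, -1.441]
wrist_force: [-2.9, 7.4, 3.7]
width: 0.0113
r 0.23609365185879802 door -0.009948192638111308
now [0.5759 0.1163 0.0587] psi -1.441 F [-2.9  7.4  3.7] w 0.0113 t 57.7
[1.9, -0.0, -2.0] yaw -0.007 n>= 1
[1.5, -0.0, 0.3] yaw 0.0 n>= 1
```

Still no stop felt. Continuing in 2 mm steps.

```bash
for i in 1 2 3; do python3 -m handwheel '[{"delta_pos":[-0.7,0,1.5],"yaw":0.004},{"delta_pos":[-0.7,0,1.5],"yaw":0.004}]' | egrep 'pos|force'; done; python3 - <<'E'
from h import *
arc([0,-.01]);s=snap('side'); crop(s,200,170,300,245,7,'s26.png')
s=snap('top'); crop(s,200,100,340,205,5.5,'t26.png')
E
```

```text
tool_pos: [0.5774, 0.1168, 0.0587]
wrist_force: [-2.6, 7.5, 3.5]
tool_pos: [0.5777, 0.1169, 0.0587]
wrist_force: [-6.1, 5.9, 5.2]
tool_pos: [0.5778, 0.1169, 0.0587]
wrist_force: [-8.5, 3.9, 6.9]
r 0.23605846487721469 door -0.018495188874384727
now [0.5778 0.1169 0.0587] psi -1.453 F [-8.5  3.9  6.9] w 0.0111 t 58.3
[2.3, -0.0, -4.0] yaw -0.013 n>= 1
[1.8, -0.0, -1.7] yaw -0.006 n>= 1
```

View pics/t26.png

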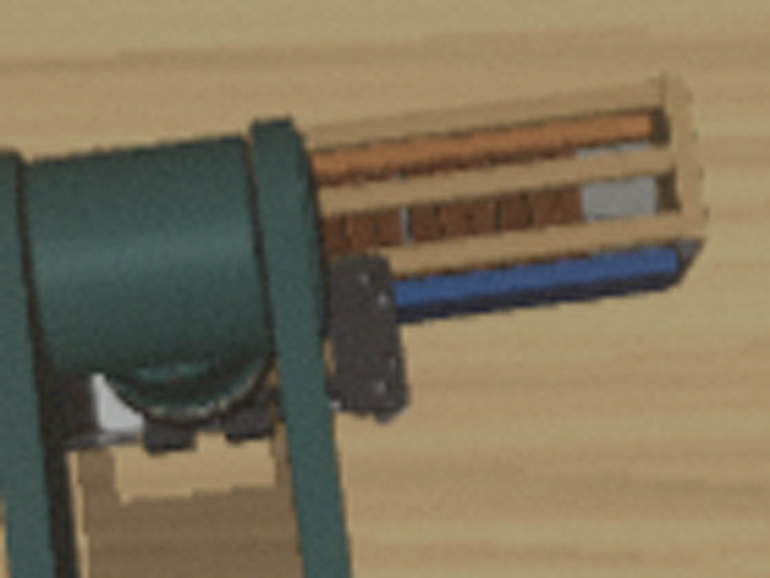

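View pics/s26.png

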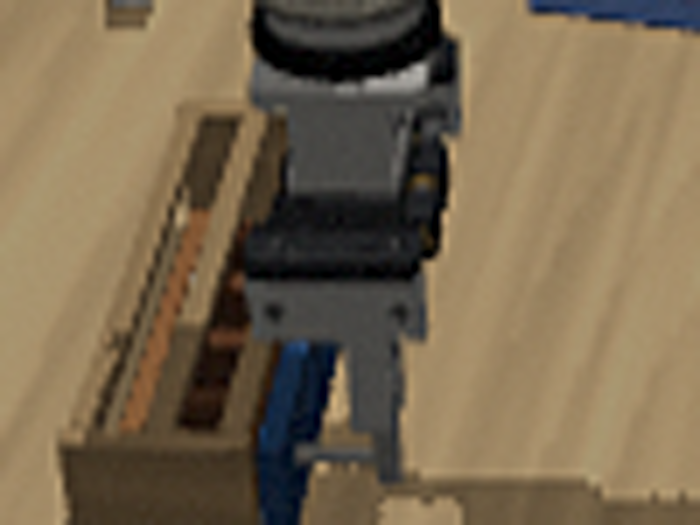

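The stop is felt: the force rises with no further motion, and the door is flush with the front. Releasing with slight closing pressure, rising and checking.

```bash
python3 -m handwheel '[{"delta_pos":[0,0,0],"yaw":0},{"delta_pos":[0,0,0],"yaw":0},{"delta_pos":[0,0,0],"yaw":0},{"delta_pos":[0,0,0],"yaw":0},{"delta_pos":[0,0,-2],"yaw":0},{"delta_pos":[0,-20,-2],"yaw":0},{"delta_pos":[0,-50,-2],"yaw":0},{"delta_pos":[0,-90,-2],"yaw":0},{"delta_pos":[0,-120,-10],"yaw":0},{"delta_pos":[0,-130,-40],"yaw":0},{"delta_pos":[0,-130,-80],"yaw":0},{"delta_pos":[0,-130,-120],"yaw":0}]' 165; python3 -m handwheel '[{"delta_pos":[0,0,-40],"yaw":0},{"delta_pos":[0,0,-80],"yaw":0},{"delta_pos":[0,0,-110],"yaw":0},{"delta_pos":[0,0,-110],"yaw":0},{"delta_pos":[0,0,-110],"yaw":0}]'; python3 - <<'E'
from h import *
s=snap('side','s27.png'); crop(s,200,165,300,245,7,'s27c.png')
s=snap('top','t27.png'); crop(s,200,100,340,205,5.5,'t27c.png')
print(atz(s,244,182,.088))
E
```

```text
time: 59.6
tool_pos: [0.4608, 0.1025, 0.189]
ee_rot: [-1.569, -0.0, -1.454]
wrist_force: [-0.3, -0.4, -0.5]
width: 0.0331
time: 60.1
tool_pos: [0.3527, 0.0898, 0.1889]
ee_rot: [-1.568, -0.0, -1.454]
wrist_force: [0.2, -0.4, -0.6]
width: 0.0331
[0.55128086 0.10188013 0.088     ]
```

View pics/t27.png

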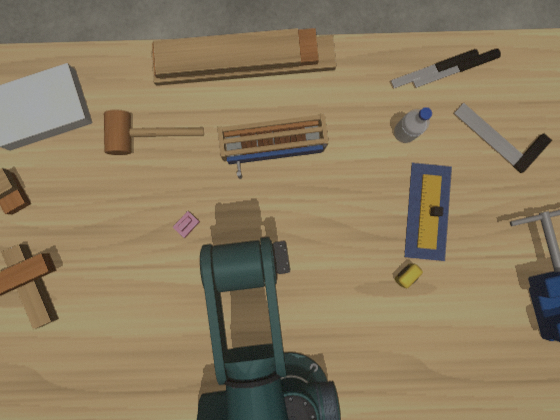

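View pics/t27c.png

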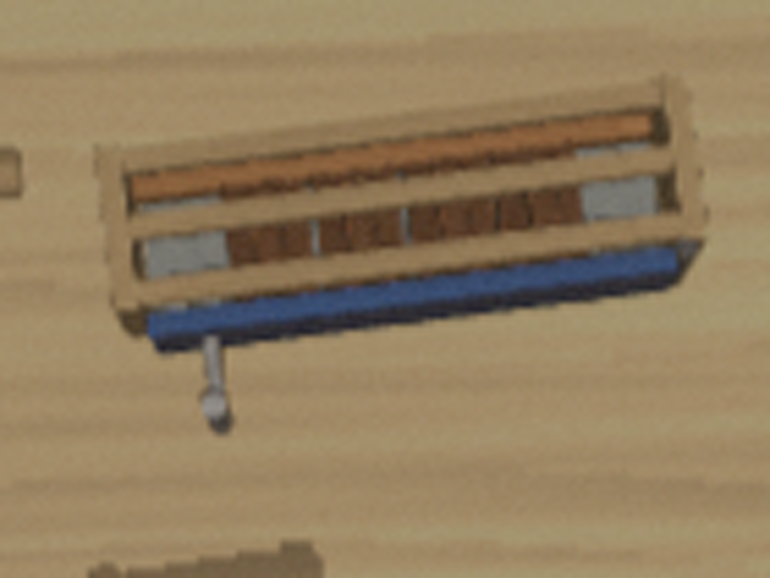

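View pics/s27c.png

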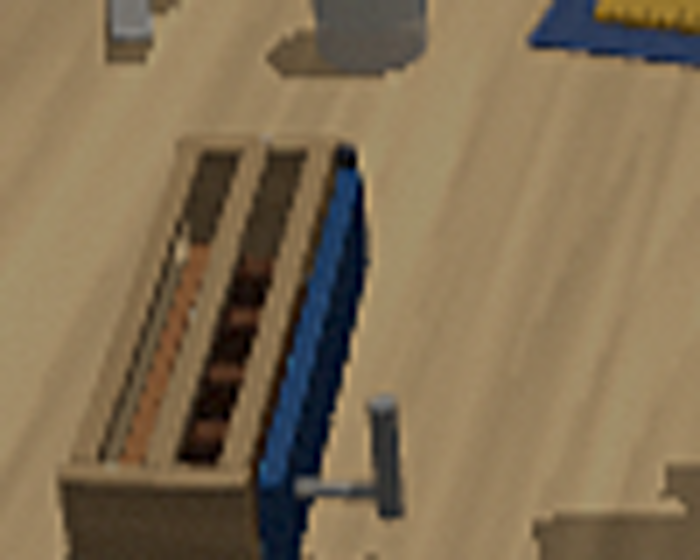

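The door is flush and parallel to the front, the row is unchanged, and the bystanders are where they were. I'll check the rule numerically, then hand in.

```bash
python3 - <<'E'
from h import *
s=snap('top'); f=6; im=cv2.resize(s['image'],None,fx=f,fy=f,interpolation=cv2.INTER_CUBIC); h=cv2.cvtColor(im,cv2.COLOR_RGB2HSV)
roi=np.zeros(h.shape[:2],bool); roi[155*f:262*f,395*f:460*f]=1
y=((h[...,0]>18)&(h[...,0]<32)&(h[...,1]>150)&roi); v,u=np.where(cv2.morphologyEx(y.astype(np.uint8),cv2.MORPH_OPEN,np.ones((7,7)))>0)
P=np.array([atz(s,(a+.5)/f-.5,(c+.5)/f-.5,.009)[:2]*1000 for a,c in cv2.convexHull(np.stack([u,v],1).astype(np.int32))[:,0]],np.float32)
r=cv2.minAreaRect(P); print(r,'mat centre 469,-392, width dir 82.8 deg')
robot.close_job()
E
```

```text
((468.3868713378906, -392.7991943359375), (50.0604133605957, 197.35423278808594), 82.84993743896484) mat centre 469,-392, width dir 82.8 deg
the job is handed in; nothing more can be done
```

I finished the whole task and handed the job in at about 60 s; it reports no verdict.

- **Door:** I swung the blue door open by its post handle to about 1.62 rad. At the end I shut it until it met its stop, and in both views it sits flush with the rack front.
- **Blocks:** Four walnut blocks were on the bench, so one of the five listed was absent; I left the pink one alone. I stood all four in front of the doorway and pushed them in with the rule until they met the rail, at 14 N with almost no turning moment. The last top view shows them upright in one straight row against the rail, with two narrow gaps of a few millimetres.
- **Rule:** It lies flat on the mat. Its blade centre measured within about 1 mm of the mat's centre, and it is parallel to the mat's length.
- **Bystanders:** The bottle, mallet and tape look unmoved in the last pictures; I did not measure them.

Two things did not go as expected:

- **Knocked block:** One block was knocked about 25 mm just before I picked it up. The fingers pressed on its tenon with about 35 N in total, under the 40 N limit for the gripper's body. I backed off, measured it again and re-grasped it.
- **Rack position:** Both the rail contact and the door stop came 2–4 mm deeper than my estimate of the rack's position. I took contact force as the guide at both points.

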